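Load the bottle leak tester, shut it and tighten its corner nut

TASK

Get the leak tester ready to run: lay each flat square bottle that is there in a cell of its own, flat on the cell floor inside the curbs (cap either way), and press all three hinged covers down, over empty cells too, until their catches hold them shut. Then tighten the brass corner nut on the valve block clockwise up to its stop with the wrench, never with the fingers, lifting and reseating the wrench each stroke because the walls allow only a short swing, and lay the wrench flat back on its mat. Leave the round bottles and everything else on the bench where they are.

Things in the scene. Friction and masses are not known exactly. Their poses are not given: they have to be found in the camera images.
- tester: bottle leak tester fixed to the bench: an aluminium base slab 145 x 340 x 8 mm with three cells in a row along its own y, 105 mm apart. Origin: under the middle cell, at bench level; its x points from the catch posts (front, robot side) to the hinges (rear), z up.
- union: grey valve block, 225 x 180 mm, fixed, flat top 50 mm above the bench. Origin: bench level on the nut axis; top spans x -140 to 85; x: open handle side to rear wall. Brass hex nut 41 mm over flats, 24 tall, bevelled. Around it: rear wall at x 55 (110 tall), side blocks at y +-55 (85 tall), two ribs 53 to 69 mm from the axis (75 tall): a wrench swings 0.78 rad either side
- nut (a joint): nut angle in rad: 0 loose, grows clockwise seen from above (tightening) to a firm stop at 2.9 (tight). Friction 0.3 N m; stays where left. At 0 two flats face the block's +y and -y, so the wrench fits with its yaw relative to the block equal to minus this angle plus any multiple of 60 degrees (handle towards the block's -x)
- wrench: open-ended wrench, 191 mm, 0.35 kg. Origin: centre of the underside of its black grip (100 x 18 x 24 mm tall); x points to the jaw, z up; balances 15 mm ahead of it. Neck (18 wide) and head (64 wide) 14 mm thick; flat underside. Jaw 44 mm wide (8 degrees of play either way), prongs from x = 98 to 141 mm; jaw centre at x = 125 mm: it belongs on the nut axis, underside resting on the block top
- mat: black rubber tool mat fixed to the bench, 250 x 120 x 4 mm, on which the wrench lies at the start; origin under its centre at bench level, long side along its x
- cell0 (a point): floor centre of cell 0 (8 mm above the bench), axes as tester. Inside 90 mm long (x), 50 mm wide (y), with curbs 6 mm thick and 8 mm high above the floor; rear wall from x = 45 to 51 mm, top 50 mm above the bench; front catch post 22 mm wide, x = -79 to -67 mm, top 69 mm above the bench
- cover0 (a joint): angle in rad of cell 0's hinged aluminium cover (106 x 56 x 6 mm): 0 = shut, level; 1.95 = wide open, leaning back past upright. A light spring (1 N at the free edge) lifts it open unless its front edge has been pressed down past the ball catch (some 3 to 6 N at the edge), which then holds it below 0.06
- hinge0 (a point): middle of the hinge axis of cover 0 (54 mm behind the cell's centre, 55 mm above the bench, in the plate's mid-thickness), axes as tester; the axis runs along y; the shut plate reaches from here 106 mm towards -x
- cell1 (a point): floor centre of cell 1 (8 mm above the bench), axes as tester. Inside 90 mm long (x), 50 mm wide (y), with curbs 6 mm thick and 8 mm high above the floor; rear wall from x = 45 to 51 mm, top 50 mm above the bench; front catch post 22 mm wide, x = -79 to -67 mm, top 69 mm above the bench
- cover1 (a joint): angle in rad of cell 1's hinged aluminium cover (106 x 56 x 6 mm): 0 = shut, level; 1.95 = wide open, leaning back past upright. A light spring (1 N at the free edge) lifts it open unless its front edge has been pressed down past the ball catch (some 3 to 6 N at the edge), which then holds it below 0.06
- hinge1 (a point): middle of the hinge axis of cover 1 (54 mm behind the cell's centre, 55 mm above the bench, in the plate's mid-thickness), axes as tester; the axis runs along y; the shut plate reaches from here 106 mm towards -x
- cell2 (a point): floor centre of cell 2 (8 mm above the bench), axes as tester. Inside 90 mm long (x), 50 mm wide (y), with curbs 6 mm thick and 8 mm high above the floor; rear wall from x = 45 to 51 mm, top 50 mm above the bench; front catch post 22 mm wide, x = -79 to -67 mm, top 69 mm above the bench
- cover2 (a joint): angle in rad of cell 2's hinged aluminium cover (106 x 56 x 6 mm): 0 = shut, level; 1.95 = wide open, leaning back past upright. A light spring (1 N at the free edge) lifts it open unless its front edge has been pressed down past the ball catch (some 3 to 6 N at the edge), which then holds it below 0.06
- hinge2 (a point): middle of the hinge axis of cover 2 (54 mm behind the cell's centre, 55 mm above the bench, in the plate's mid-thickness), axes as tester; the axis runs along y; the shut plate reaches from here 106 mm towards -x
- bottle0: flat square-shouldered amber glass bottle lying on its broad side, 80 mm long with its black cap, 40 mm wide, 30 mm thick, 0.14 kg; may be absent. Origin: underside, middle of its whole length; x points to the cap; the glass block, where it is gripped, is 62 mm long and centred at x = -9 mm; the cap (20 mm diameter) fills the last 13 mm
- bottle1: flat square-shouldered amber glass bottle lying on its broad side, 80 mm long with its black cap, 40 mm wide, 30 mm thick, 0.14 kg; may be absent. Origin: underside, middle of its whole length; x points to the cap; the glass block, where it is gripped, is 62 mm long and centred at x = -9 mm; the cap (20 mm diameter) fills the last 13 mm
- bottle2: flat square-shouldered amber glass bottle lying on its broad side, 80 mm long with its black cap, 40 mm wide, 30 mm thick, 0.14 kg; may be absent. Origin: underside, middle of its whole length; x points to the cap; the glass block, where it is gripped, is 62 mm long and centred at x = -9 mm; the cap (20 mm diameter) fills the last 13 mm
- round0: bystander: round amber bottle, 42 mm diameter, 85 mm tall, standing among the flat bottles; not to be tested
- round1: bystander: round amber bottle, 42 mm diameter, 85 mm tall, standing
- round2: bystander: round amber bottle, 42 mm diameter, 85 mm tall, standing
- cap_bowl: bystander: steel bowl, 100 mm wide, 45 mm tall
- beaker: bystander: white beaker, 70 mm wide, 90 mm tall
- carton: bystander: cardboard carton, 100 x 140 x 60 mm
- driver: bystander: screwdriver lying on the bench
There are look-alikes about, which are no part of the job. What is shaped like the bottle0 but pink or purple is not meant.

How it is judged:
By the outcome, as a careful person would: the job done as asked, in the order asked, and still so for the second after the job is handed in, with the robot touching nothing.
Of bottle0, bottle1, bottle2 only 1 to 3 are there at a start; the rules pass over those that are not, and their reading is None.
At some moment in a run one of bottle0, bottle1, bottle2, wrench may be knocked a few centimetres aside while the robot is not near it.
It also fails if it takes over 210 s, if anything falls off the work surface, if the arm or the gripper's body presses on something with over 40 N, if the wrist force passes 120 N, or if a joint passes its speed limit or range.

ROBOT

A 6-joint arm with a two-finger parallel gripper is mounted at the origin on the work surface. World frame = base frame: x ahead of the robot, y to its left, z up, the work surface at z = 0. Lengths are in m, angles in degrees, forces in N, time in s.
With the tool pointing down it reaches from about 0.35 to 0.85 m from the base axis. Payload 8.1 kg.
Tool frame: the origin (TCP) lies midway between the tips of the shut fingers; the grasp point (between the pads) lies 19 mm behind it (env.grip_point_offset is the distance from the TCP to the grasp point, in m); z points along the fingers, y is the line along which they close (so a half turn about z gives the same grasp; the last joint's range is limited). The gripper opens to 85 mm and grips with 20 to 120 N. Pads are 22 mm wide; open, the fingers measure 114 mm over their backs; the gripper's body (76 mm by 85 mm) begins 54 mm behind the grasp point. The pads swing forward as they close: fully open they stand 13 mm farther back than shut.
Start: joints at [63.002, 7.471, 85.268, -0, 87.261, -4.893], TCP at [0.226, 0.556, 0.231] pointing down, gripper open.
Joint ranges: [-169.43, 169.43], [-51.17, 129.36], [1.28, 143.12], [-76.62, 256.62], [0, 156.53], [-152.29, 152.29]. Speed limits (degrees/s): [136.94, 136.94, 159.86, 180, 180, 180].

INTERFACE

Orientations are given as [roll, pitch, yaw] about the fixed x, y, z axes, in that order (R = Rz(yaw) Ry(pitch) Rx(roll)).
In Python, from bench import status, viewer, ticket, nets, env gives the robot as it stands.
- The arm moves only by the tool carry_out, never from a script. Its argument "rows" is a list of rows, each an object of numbers: "gripper": the opening, from 0 (shut) to 1 (fully open); "x", "y", "z": the shift along the tool's x, y, z in cm; "turn": the turn about the tool's z in rad. In form: [{"gripper": .., "x": .., "y": .., "z": .., "turn": ..}, ...]. A call has 1 to 8 rows; each row is the pose to reach, as a shift and turn from the pose commanded when the call began, along the tool's axes at that moment; what a row does not reach only later rows make up. A row lasts 1/10 s, in which the tool goes at most 50 mm and 8.59 degrees, less where a joint would pass 70% of its speed; a pose out of reach is approached as far as the arm can. A call with a gripper value outside its range is refused whole. The fingers move at their own pace and stop on an object; "squeeze" is the grip in N (left out, the last holds). Time passes only in rows, so rows that repeat a pose let the fingers close. It gives the time, the measured TCP pose, the force, the opening and the grip force at its end, in the units of the state.
- status.sense(): the state, without advancing time (a new reading comes with each control period).
- viewer.read_camera(name): name is "scene" or "top"; returns the picture (384x512x3 uint8, red, green, blue); there is no depth.
- viewer.camera_params(name): a dict with "fx", "fy", "cx", "cy" (pixels), "extrinsics" (4x4, takes a point from camera to world coordinates). Camera axes: x right, y up, looking along -z (the intrinsics and any distortion apply to the point x, -y, -z); pixel columns grow to the right and rows downward; lengths in m; the calibration is good to about 2 mm. A picture is of the moment at which its call begins. camera_params takes no time and is no camera call.
- ticket.finish_job(): hands the job in; it is judged then, once.
Trained networks look in the newest picture that a camera, given by its name, has taken for a name from the list of things; names that differ only in an ending like _2 or _b are one class to them, and where a whole thing is asked for, a point or a joint stands for the part that bears it (a point fixed in the world has none). Each returns a list of dicts, best first, with "confidence" (0 to 1); they miss things now and then, are a little off and sometimes report something else, mostly with a low value. They report only what shows in the picture. A call takes as long as a camera call. They do not tell look-alikes from the thing itself.
- nets.find_in(thing, camera): "point" ([column, row] in pixels, amid what is visible of it).
- nets.silhouettes(thing, camera): "region" (384x512 bool, what is visible of it) and "point" ([column, row] in pixels, amid what is visible of it).
- nets.landmark_of(thing, camera): "point" ([column, row] in pixels: a listed point, or the origin of a listed thing).
The state is a dict: "time_s": time; "q": joint angles; "joint_velocities": joint speeds; "joint_torque": joint torques, N m; "position": TCP position; "ee_rot": TCP orientation; "ft_force": force on the tool from outside, world axes, zero at the start; "wrist_torque": the same for the moment, N m; "grip_width": finger opening in m; "finger_force": force on a finger pad.
Only numpy, scipy, OpenCV 4.12 (cv2) and the standard library are available. Lean on these libraries where they do the work, as an engineer would, in place of code of your own. Each camera call takes 0.05 s, during which the arm holds its last target. There are 200 camera calls.

## Working session

There is one attempt and no reset: what is moved stays moved. The work goes in short steps, Python scripts to look and compute and a tool call to move; the robot and the scene stay as the last step left them, time stands still between calls to the robot, and variables do not carry over. Pictures are saved under pics/ and viewed, at most 14 in all, crops included, and the job is handed in when it is done.

Besides the shell and the picture viewer there is one more tool, called after "Call:" by a JSON object that holds its "api" and its "payload". carry_out: Moves the arm, as the interface text tells. Its arguments: {"type":"object","properties":{"rows":{"type":"array"},"squeeze":{"type":"number"}},"required":["rows"]}

```bash
ls; mkdir -p pics; python3 - <<'E'
from bench import status, viewer, ticket, nets, env
import cv2
for c in ("scene","top"):
    im=viewer.read_camera(c); cv2.imwrite(f"pics/{c}0.png",cv2.resize(im[:,:,::-1],(800,600),interpolation=cv2.INTER_CUBIC))
    p=viewer.camera_params(c); print(c,p)
print(status.sense()); print(env.grip_point_offset,[a for a in dir(env) if a[0]!='_'])
E
```

```text
pics
scene {'fx': 367.3156809884801, 'fy': 367.3156809884801, 'cx': 259.50422649289914, 'cy': 191.26108523418046, 'extrinsics': array([[ 0.60195152, -0.55474226,  0.57438262,  1.21895239],
       [ 0.7983615 ,  0.40319644, -0.44727122, -0.61414557],
       [ 0.01653122,  0.72780056,  0.68558957,  0.94460453],
       [ 0.        ,  0.        ,  0.        ,  1.        ]])}
top {'fx': 430.32433288521355, 'fy': 430.32433288521355, 'cx': 254.99197950303423, 'cy': 193.62939578561267, 'extrinsics': array([[-1.01289854e-02,  9.85411407e-01, -1.69887499e-01,
         2.85903975e-01],
       [-9.99944709e-01, -1.04617325e-02, -1.06355794e-03,
        -3.82327645e-02],
       [-2.82535969e-03,  1.69867333e-01,  9.85462890e-01,
         1.27570574e+00],
       [ 0.00000000e+00,  0.00000000e+00,  0.00000000e+00,
         1.00000000e+00]])}
{'time_s': 0.1, 'q': array([ 6.30031176e+01,  7.51091373e+00,  8.53241824e+01,  9.46573699e-04,
        8.72618260e+01, -4.89372744e+00]), 'joint_velocities': array([-0.06045448, -0.07553659, -0.16770925,  0.05770363, -0.04086726,
       -0.00460897]), 'joint_torque': array([ 1.03862803e-03, -5.70944953e+01, -5.01946127e+01,  8.27263761e-06,
        7.89517129e-03,  5.95578422e-05]), 'position': array([0.22551597, 0.55546254, 0.230337  ]), 'ee_rot': array([-1.79903512e+02, -9.21018262e-03,  1.57896791e+02]), 'ft_force': array([ 0.30108767, -0.29918411, -0.3352781 ]), 'wrist_torque': array([-0.01809145,  0.08930896, -0.04957181]), 'finger_force': 0.0, 'grip_width': 0.08537580144132283}
0.0187 ['Unreachable', 'grip_point_offset']
```

View pics/top0.png

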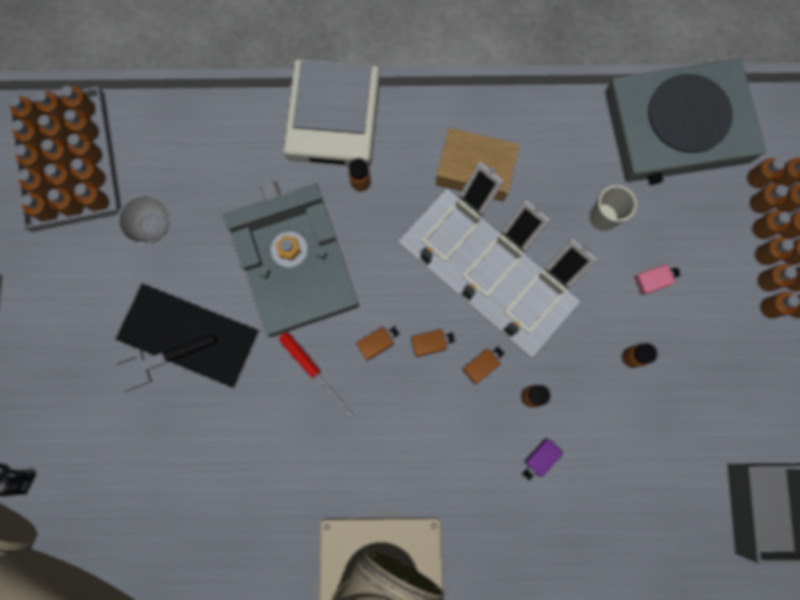

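View pics/scene0.png

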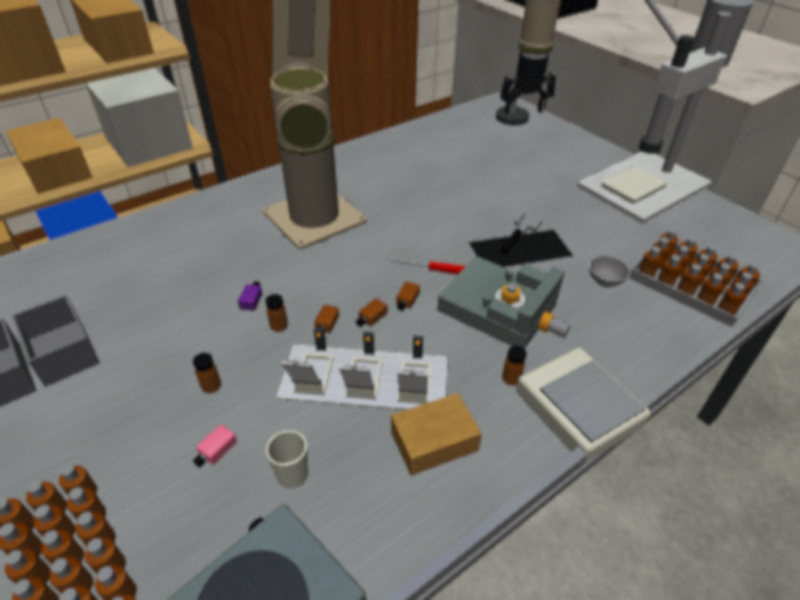

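Top view (800x600 px): amber flat bottles at (377,343), (430,342) and (482,366). The look-alikes are pink (656,279) and purple (543,457), and the round bottles are at (536,396), (640,355) and (359,175). The wrench is on the mat with its grip at (190,348) and its jaw to the left. The nut is at (288,247), and the tester's three covers are open with hinges to the upper right.

```bash
cat > h.py <<'E'
from bench import status, viewer, ticket, nets, env
import numpy as np, cv2
from scipy.optimize import minimize, least_squares
P={c:viewer.camera_params(c) for c in("scene","top")}
def proj(X,c):
    p=P[c]; E=p["extrinsics"]; q=(np.atleast_2d(X)-E[:3,3])@E[:3,:3]
    return np.c_[p["cx"]+p["fx"]*q[:,0]/-q[:,2], p["cy"]-p["fy"]*q[:,1]/-q[:,2]]
def ray(px,z,c):
    p=P[c]; E=p["extrinsics"]; d=E[:3,:3]@np.array([(px[0]-p["cx"])/p["fx"],-(px[1]-p["cy"])/p["fy"],-1])
    return E[:3,3]+d*(z-E[2,3])/d[2]
def tri(a,b):
    f=lambda X:np.r_[proj(X,"scene")[0]-a,proj(X,"top")[0]-b]
    r=least_squares(f,ray(b,0.03,"top")); return r.x,np.sqrt(2*r.cost/4)
def box(x0,x1,y0,y1,z0,z1): return np.array([[x,y,z] for x in(x0,x1) for y in(y0,y1) for z in(z0,z1)])
def pose(v,B): # x,y,yaw(rad)
    c,s=np.cos(v[2]),np.sin(v[2]); return np.c_[v[0]+c*B[:,0]-s*B[:,1],v[1]+s*B[:,0]+c*B[:,1],B[:,2]]
def render(v,parts,c,S=4):
    m=np.zeros((384*S,512*S),np.uint8)
    for B in parts:
        h=cv2.convexHull(((proj(pose(v,B),c)+.5)*S).astype(np.float32)).astype(np.int32); cv2.fillConvexPoly(m,h,1)
    return cv2.resize(m.astype(np.float32),(512,384),interpolation=cv2.INTER_AREA)
def fit(v0,parts,masks):
    def cost(v): return sum(np.abs(render(v,parts,c)-m).sum()/m.sum() for c,m in masks.items())
    best=min((minimize(cost,[v0[0],v0[1],v0[2]+d],method="Nelder-Mead",options=dict(initial_simplex=np.array([v0[0],v0[1],v0[2]+d])+np.array([[0,0,0],[.01,0,0],[0,.01,0],[0,0,.2]]))) for d in(-.3,0,.3)),key=lambda r:r.fun)
    return best.x,best.fun
a=np.linspace(0,2*np.pi,16,0); CYL=np.array([[x,.01*np.cos(t),.015+.01*np.sin(t)] for x in(.027,.04) for t in a])
BOT=[box(-.04,.022,-.02,.02,0,.03),box(.02,.028,-.008,.008,.007,.023),CYL]
E
cat > m1.py <<'E'
from h import *
viewer.read_camera("scene"); viewer.read_camera("top")
r=lambda L:[(np.round(d["point"],1).tolist(),round(d["confidence"],2)) for d in L[:4]]
for t in "cell0 cell1 cell2 hinge0 hinge1 hinge2 tester union nut wrench mat".split():
    A=nets.landmark_of(t,"scene"); B=nets.landmark_of(t,"top")
    print(t,r(A[:2]),r(B[:2]),end=" ")
    if A and B: x,e=tri(A[0]["point"],B[0]["point"]); print(x.round(4),e.round(2))
    else: print()
for c in("scene","top"):
    L=nets.silhouettes("bottle0",c); print(c,r(nets.silhouettes("bottle0",c)),[int(d["region"].sum()) for d in L],len(L))
E
python3 m1.py
```

```text
cell0 [([232.0, 239.4], 0.88), ([200.7, 238.9], 0.72)] [([313.9, 168.3], 0.96), ([290.4, 149.5], 0.86)] [ 0.5754 -0.2162  0.0213] 0.75
cell1 [([232.0, 239.4], 0.88), ([200.7, 238.9], 0.72)] [([313.9, 168.3], 0.96), ([290.4, 149.5], 0.86)] [ 0.5754 -0.2162  0.0213] 0.75
cell2 [([232.0, 239.4], 0.88), ([200.7, 238.9], 0.72)] [([313.9, 168.3], 0.96), ([290.4, 149.5], 0.86)] [ 0.5754 -0.2162  0.0213] 0.75
hinge0 [([230.6, 241.4], 0.85), ([263.9, 248.4], 0.71)] [([352.8, 176.8], 0.87), ([301.5, 134.2], 0.8)] [ 0.5677 -0.2824  0.0496] 11.67
hinge1 [([230.6, 241.4], 0.85), ([263.9, 248.4], 0.71)] [([352.8, 176.8], 0.87), ([301.5, 134.2], 0.8)] [ 0.5677 -0.2824  0.0496] 11.67
hinge2 [([230.6, 241.4], 0.85), ([263.9, 248.4], 0.71)] [([352.8, 176.8], 0.87), ([301.5, 134.2], 0.8)] [ 0.5677 -0.2824  0.0496] 11.67
tester [([231.8, 245.8], 0.7)] [([312.2, 170.2], 0.9)] [ 0.5761 -0.2166 -0.0105] 1.11
union [([321.4, 200.3], 0.77)] [([188.1, 162.3], 0.81)] [6.022e-01 1.627e-01 1.000e-04] 1.07Traceback (most recent call last):
  File "m1.py", line 5, in <module>
    A=nets.landmark_of(t,"scene"); B=nets.landmark_of(t,"top")
ValueError: it knows: beaker, bottle, cap_bowl, carton, cell, driver, hinge, mat, round, tester, union, wrench
```

```bash
cat > m2.py <<'E'
from h import *
im={c:viewer.read_camera(c) for c in("scene","top")}
# tester
L={(k,c):[d["point"] for d in nets.landmark_of(k,c) if d["confidence"]>.4] for k in("cell0","hinge0") for c in im}
def res(v,full=False):
    o=[]
    for (k,c),pts in L.items():
        M=np.array([[0 if k=="cell0" else .054,y,.008 if k=="cell0" else .055] for y in(-.105,0,.105)]); q=proj(pose(v,M),c)
        for p in pts:
            d=q-p; o+=list(d[np.argmin((d**2).sum(1))])
    return np.array(o)
s=least_squares(res,[.58,-.217,np.deg2rad(-40)],loss="soft_l1"); print("tester",s.x.round(4),np.rad2deg(s.x[2]).round(1)); print(res(s.x).reshape(-1,2).round(1).tolist())
# bottles, union, wrench, mat silhouettes
def sil(t,c): return [d for d in nets.silhouettes(t,c) if d["confidence"]>.4]
S={c:sil("bottle0",c) for c in im}
for d in S["top"]:
    m=d["region"]; hue=cv2.cvtColor(im["top"],cv2.COLOR_RGB2HSV)[m].mean(0).round(0)
    w=ray(d["point"],.015,"top"); q=proj(w,"scene")[0]
    e=min(S["scene"],key=lambda e:np.hypot(*(e["point"]-q)))
    print("cand",np.round(d["point"]),w.round(3),hue,d["confidence"].__round__(2),"scene dist",np.hypot(*(e["point"]-q)).round(1))
    if hue[0]<30:
        best=min((fit([w[0],w[1],t],BOT,{"top":m.astype(np.float32),"scene":e["region"].astype(np.float32)}) for t in np.deg2rad([-150,-90,-30,30,90,150])),key=lambda r:r[1])
        print("  bottle",best[0].round(4),np.rad2deg(best[0][2]).round(1),round(best[1],3))
for t in("wrench","mat","union"):
    for k in im:
        A=nets.landmark_of(t,k); B=sil(t,k)
        print(t,k,[(a["point"],round(a["confidence"],2)) for a in A[:2]],[int(b["region"].sum()) for b in B],ray(A[0]["point"],{"wrench":.004}.get(t,0),k).round(4) if A else "")
t="wrench"
np.savez("im.npz",**im)
c=im["top"]; cv2.imwrite("pics/c1.png",np.hstack([cv2.resize(c[105:225,135:235,::-1],(400,480),interpolation=cv2.INTER_CUBIC),cv2.resize(c[170:270,60:160,::-1],(400,480),interpolation=cv2.INTER_CUBIC)]))
cv2.imwrite("pics/c2.png",np.hstack([cv2.resize(c[190:250,220:330,::-1],(440,240),interpolation=cv2.INTER_CUBIC)]+[cv2.resize(im["scene"][160:220,280:370,::-1],(360,240),interpolation=cv2.INTER_CUBIC)]))
E
python3 m2.py
```

```text
tester [ 0.5691 -0.2131 -0.7365] -42.2
[[-0.2, 0.9], [0.4, -2.1], [1.4, -3.9], [-0.8, -1.1], [-3.5, 1.6], [3.3, 3.5], [-0.7, -2.2], [-0.5, -2.5], [3.2, 53.8], [-0.2, -0.7], [0.7, 0.9], [1.4, -1.4], [10.0, -14.3]]
cand [307. 230.] [ 0.394 -0.188  0.015] [ 23. 145. 111.] 0.78 scene dist 2.0
  bottle [ 0.3879 -0.1954 -0.9281] -53.2 0.492
cand [273. 216.] [ 0.437 -0.09   0.015] [ 27. 133. 111.] 0.75 scene dist 4.0
  bottle [ 0.4298 -0.0993 -1.2997] -74.5 0.362
cand [347. 291.] [ 0.217 -0.298  0.015] [134. 113. 113.] 0.67 scene dist 3.5
cand [420. 177.] [ 0.547 -0.531  0.015] [167.  95. 157.] 0.58 scene dist 3.8
cand [240. 216.] [0.436 0.007 0.015] [ 21. 147. 115.] 0.57 scene dist 3.1
  bottle [ 0.4332  0.0016 -0.989 ] -56.7 0.379
cand [315. 168.] [ 0.581 -0.218  0.015] [ 83.  15. 137.] 0.56 scene dist 43.5
wrench scene [([324.5, 155.2], 0.77), ([201.3, 237.6], 0.27)] [208] [0.4151 0.3525 0.004 ]
wrench top [([125.0, 222.7], 0.58), ([301.9, 132.6], 0.42)] [575, 645] [0.4217 0.3497 0.004 ]
mat scene [([331.9, 162.5], 0.66)] [929] [0.4649 0.3468 0.    ]
mat top [([119.3, 210.8], 0.8)] [2974] [0.458  0.3694 0.    ]
union scene [([323.5, 199.1], 0.89), ([231.5, 244.4], 0.43)] [3151] [0.5998 0.1675 0.    ]
union top [([187.5, 163.6], 0.62)] [5458, 366] [0.6008 0.1678 0.    ]
```

View pics/c1.png

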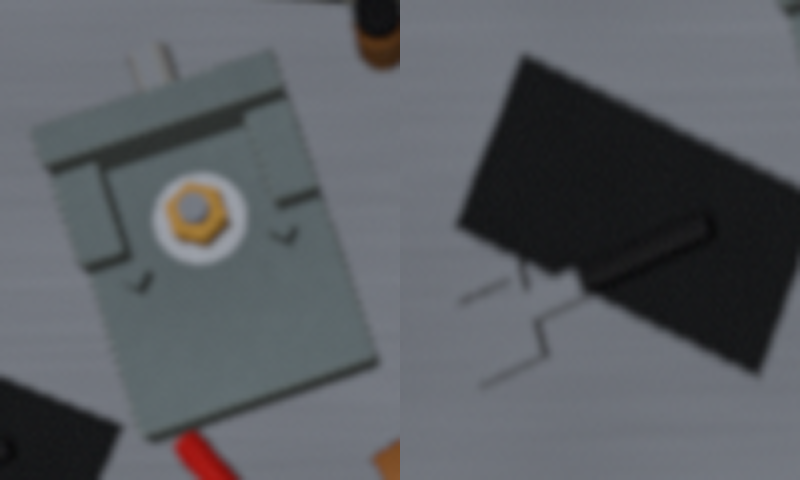

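View pics/c2.png

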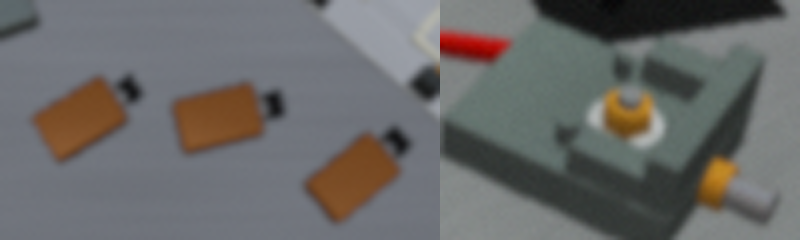

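```bash
cat > m3.py <<'E'
from h import *
im=dict(np.load("im.npz"))
hsv={c:cv2.cvtColor(im[c],cv2.COLOR_RGB2HSV) for c in im}
def amber(c,near,rad=30):
    h=hsv[c]; m=((h[...,0]<22)&(h[...,1]>110)&(h[...,2]>55)).astype(np.uint8)
    n,lab,st,ce=cv2.connectedComponentsWithStats(m); k=[i for i in range(1,n) if st[i,4]>15]
    i=min(k,key=lambda i:np.hypot(*(ce[i]-near))); return (lab==i).astype(np.float32),ce[i],st[i,4]
for p in([240,216],[273,216],[307,230]):
    w=ray(p,.015,"top"); m,_,n=amber("top",p); s,_,n2=amber("scene",proj(w,"scene")[0])
    b=min((fit([w[0],w[1],t],BOT[:1],{"top":m,"scene":s}) for t in np.deg2rad([-30,-60,-90])),key=lambda r:r[1])
    b2=fit(b[0],BOT[:1],{"top":m})
    print("bottle",b[0].round(4),np.rad2deg(b[0][2]).round(1),round(b[1],3),n,n2,"top only",b2[0].round(4),round(b2[1],3))
# washer
t=im["top"].astype(int)[130:190,160:210]; m=((t.min(2)>165)).astype(np.uint8)
n,lab,st,ce=cv2.connectedComponentsWithStats(m); i=1+np.argmax(st[1:,4]); 
cn,_=cv2.findContours((lab==i).astype(np.uint8),0,1); e=cv2.fitEllipse(cv2.convexHull(cn[0])); c=np.array(e[0])+[160,130]; print("washer",e,c,ray(c,.05,"top").round(4))
m,ce,n=amber("top",[184.5,158.5]); print("nut top",ce,n,ray(ce,.07,"top").round(4))
w=ray(c,.065,"top"); s,ce,n=amber("scene",proj(w,"scene")[0]); print("nut scene",ce,n,proj(w,"scene"))
HEX=[np.array([[.0235*np.cos(q),.0235*np.sin(q),z] for q in np.deg2rad(np.arange(30,390,60)) for z in(.05,.07)]+[[.021*np.cos(q),.021*np.sin(q),.074] for q in np.deg2rad(np.arange(30,390,60))])]
m=cv2.morphologyEx(m,cv2.MORPH_CLOSE,np.ones((5,5)))
for d in ({"top":m,"scene":s},{"top":m},{"scene":s}):
    b=fit([w[0],w[1],-.3],HEX,d); print("hex",b[0].round(4),round(b[1],3),np.rad2deg(b[0][2])%60)
c=im["top"]; cv2.imwrite("pics/c3.png",cv2.resize(c[100:230,250:380,::-1],(600,600),interpolation=cv2.INTER_CUBIC))
E
python3 m3.py
```

```text
bottle [ 0.4326  0.0021 -0.8884] -50.9 0.757 247 142 top only [ 0.4325  0.002  -0.8919] 0.286
bottle [ 0.4303 -0.1003 -1.1765] -67.4 0.74 247 174 top only [ 0.4276 -0.1004 -1.3913] 0.299
bottle [ 0.3885 -0.1956 -0.7448] -42.7 0.78 253 160 top only [ 0.388  -0.1969 -0.9233] 0.253Traceback (most recent call last):
  File "m3.py", line 15, in <module>
    n,lab,st,ce=cv2.connectedComponentsWithStats(m); i=1+np.argmax(st[1:,4]);
                                                         ~~~~~~~~~^^^^^^^^^^
    return _wrapfunc(a, 'argmax', axis=axis, out=out, **kwds)
    return bound(*args, **kwds)
ValueError: attempt to get argmax of an empty sequence
```

```bash
sed -i 's/(h\[...,1\]>110)&(h\[...,2\]>55)/(h[...,1]>85)\&(h[...,2]>40)/; s/t.min(2)>165/t.min(2)>t.min(2).max()*.75/' m3.py; python3 m3.py
```

```text
bottle [ 0.4319  0.0019 -0.9394] -53.8 0.529 265 160 top only [ 0.4314  0.0017 -1.0499] 0.199
bottle [ 0.4299 -0.101  -1.2727] -72.9 0.516 267 191 top only [ 0.4298 -0.101  -1.3032] 0.2
bottle [ 0.3888 -0.1961 -0.7901] -45.3 0.599 266 175 top only [ 0.388  -0.1962 -0.8894] 0.192
washer ((24.547016143798828, 29.083065032958984), (22.715349197387695, 23.71356964111328), 69.88902282714844) [184.54701614 159.08306503] [0.6022 0.1686 0.05  ]
nut top [184.46363636 158.79090909] 110 [0.5979 0.1655 0.07  ]
nut scene [326.25742574 188.2970297 ] 101 [[325.40613777 186.01278822]]
hex [ 0.6019  0.168  -0.2559] 0.995 45.336534617885874
hex [ 0.6025  0.1687 -0.1308] 0.605 52.50357149051645
hex [ 0.6026  0.1668 -0.2524] 0.373 45.53579590520049
```

View pics/c3.png

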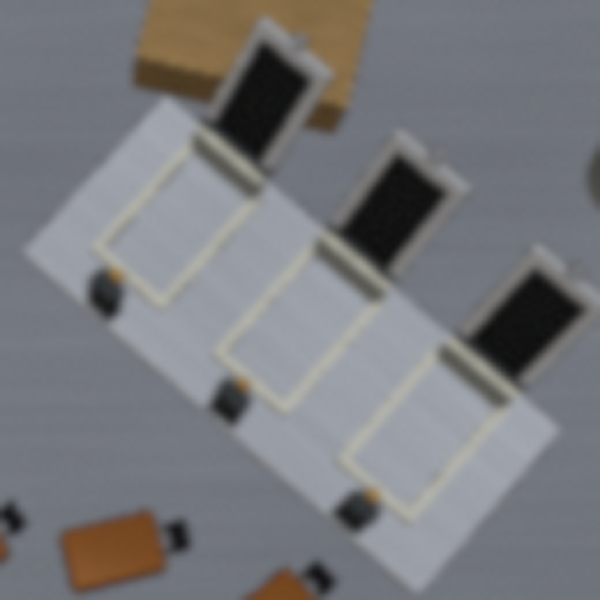

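```bash
cat > m4.py <<'E'
from h import *
px=lambda L:(np.array(L)+.5)/4.615-.5+np.array([250,100])
c=px([[95,247],[163,304],[215,350],[285,410],[343,457],[412,517]]); s=px([[165,97],[25,250],[420,590],[558,430]])
C=np.array([[-.051,y+d,.016] for y in(.105,0,-.105) for d in(.031,-.031)])
def res(v):
    S=np.array([[v[3]+.145,.17,.008],[v[3],.17,.008],[v[3],-.17,.008],[v[3]+.145,-.17,.008]])
    return np.r_[(proj(pose(v,C),"top")-c).ravel(),(proj(pose(v,S),"top")-s).ravel()]
r=least_squares(res,[.57,-.21,-.73,-.08]); print(r.x.round(4),np.rad2deg(r.x[2])); print(r.fun.reshape(-1,2).round(1).tolist())
# union corners from c1 left crop (scale 4, origin 135,105)
q=(np.array([[148,432],[378,355]])+.5)/4-.5+[135,105]; a=[ray(k,.05,"top") for k in q]; print("union front corners",np.round(a,4)); d=a[0]-a[1]; print("width",np.hypot(*d[:2]),"yaw",np.rad2deg(np.arctan2(d[1],d[0]))-90)
n=np.deg2rad(np.rad2deg(np.arctan2(d[1],d[0]))-90); m=(a[0]+a[1])/2; print("axis from corners",m[:2]+.14*np.array([np.cos(n),np.sin(n)]))
E
python3 m4.py
```

```text
[ 0.5745 -0.218  -0.7375 -0.0841] -42.2566254850865
[[-0.3, -0.5], [0.4, 0.4], [0.0, -0.2], [0.6, 0.3], [-0.9, -0.4], [0.3, 0.4], [0.1, -0.7], [-0.9, 0.2], [-0.3, 0.9], [0.9, -0.6]]
union front corners [[0.4444 0.2029 0.05  ]
 [0.4987 0.0379 0.05  ]]
width 0.17375540600686207 yaw 18.2176157128294
axis from corners [0.60457035 0.16415449]
```

```bash
cat > plan.py <<'E'
import numpy as np, json
from bench import status
def plan(way, start=None, gap=0):
    """way: [x,y,z,yaw_deg,gripper,step_mm(optional),hold_rows(optional)]; prints calls of <=8 rows"""
    if start is None:
        s=status.sense(); start=[*s["position"],s["ee_rot"][2]]
    cur=np.array(start,float); rows=[]
    for w in way:
        st=w[5] if len(w)>5 else 40; hold=w[6] if len(w)>6 else 0
        t=np.array(w[:4],float); t[3]=cur[3]+(t[3]-cur[3]+180)%360-180
        d=t-cur; n=max(1,int(np.ceil(max(np.linalg.norm(d[:3])*1000/st,abs(d[3])/8-1e-9))))
        rows+=[(cur+d*(i+1)/n,w[4]) for i in range(n)]+[(t,w[4])]*hold; cur=t
    base=np.array(start,float)
    for k in range(0,len(rows),8):
        out=[]; y=np.deg2rad(base[3]); c,s=np.cos(y),np.sin(y)
        for p,g in rows[k:k+8]:
            d=p-base; o=dict(gripper=g,x=round(100*(c*d[0]+s*d[1]),2),y=round(100*(s*d[0]-c*d[1]),2),z=round(-100*d[2],2),turn=round(-np.deg2rad(d[3]),3)); out.append(o)
        o=out[-1]; nb=base.copy(); X,Y=o["x"]/100,o["y"]/100
        nb[0]+=c*X+s*Y; nb[1]+=s*X-c*Y; nb[2]-=o["z"]/100; nb[3]-=np.rad2deg(o["turn"]); base=nb
        print(json.dumps(out).replace('"gripper"','"gripper"'))
    print("end",base.round(4),len(rows))
E
python3 -c "
from plan import *
plan([[.4266,.0093,.13,123,1,45],[.4266,.0093,.011,123,1,40,1],[.4266,.0093,.011,123,.3,40,5]])"
```

```text
[{"gripper": 1, "x": -2.8, "y": -3.08, "z": 0.72, "turn": 0.044}, {"gripper": 1, "x": -5.6, "y": -6.16, "z": 1.45, "turn": 0.087}, {"gripper": 1, "x": -8.39, "y": -9.23, "z": 2.17, "turn": 0.131}, {"gripper": 1, "x": -11.19, "y": -12.31, "z": 2.89, "turn": 0.174}, {"gripper": 1, "x": -13.99, "y": -15.39, "z": 3.62, "turn": 0.218}, {"gripper": 1, "x": -16.79, "y": -18.47, "z": 4.34, "turn": 0.261}, {"gripper": 1, "x": -19.59, "y": -21.54, "z": 5.07, "turn": 0.305}, {"gripper": 1, "x": -22.39, "y": -24.62, "z": 5.79, "turn": 0.348}]
[{"gripper": 1, "x": -3.68, "y": -1.94, "z": 0.72, "turn": 0.044}, {"gripper": 1, "x": -7.36, "y": -3.88, "z": 1.45, "turn": 0.087}, {"gripper": 1, "x": -11.04, "y": -5.82, "z": 2.17, "turn": 0.131}, {"gripper": 1, "x": -14.72, "y": -7.76, "z": 2.89, "turn": 0.174}, {"gripper": 1, "x": -18.4, "y": -9.7, "z": 3.62, "turn": 0.218}, {"gripper": 1, "x": -22.08, "y": -11.64, "z": 4.34, "turn": 0.261}, {"gripper": 1, "x": -22.08, "y": -11.64, "z": 8.31, "turn": 0.261}, {"gripper": 1, "x": -22.08, "y": -11.64, "z": 12.28, "turn": 0.261}]
[{"gripper": 1, "x": 0.0, "y": 0.0, "z": 3.96, "turn": 0.0}, {"gripper": 1, "x": 0.0, "y": 0.0, "z": 3.96, "turn": 0.0}, {"gripper": 0.3, "x": 0.0, "y": 0.0, "z": 3.96, "turn": 0.0}, {"gripper": 0.3, "x": 0.0, "y": 0.0, "z": 3.96, "turn": 0.0}, {"gripper": 0.3, "x": 0.0, "y": 0.0, "z": 3.96, "turn": 0.0}, {"gripper": 0.3, "x": 0.0, "y": 0.0, "z": 3.96, "turn": 0.0}, {"gripper": 0.3, "x": 0.0, "y": 0.0, "z": 3.96, "turn": 0.0}, {"gripper": 0.3, "x": 0.0, "y": 0.0, "z": 3.96, "turn": 0.0}]
end [4.266000e-01 9.300000e-03 1.100000e-02 1.230015e+02] 24
```

Call:
{"api": "carry_out", "payload": {"rows": [{"gripper": 1, "x": -11.2, "y": -12.3, "z": 2.9, "turn": 0.17}, {"gripper": 1, "x": -22.4, "y": -24.6, "z": 5.8, "turn": 0.35}, {"gripper": 1, "x": -22.4, "y": -24.6, "z": 5.8, "turn": 0.35}, {"gripper": 1, "x": -22.4, "y": -24.6, "z": 5.8, "turn": 0.35}, {"gripper": 1, "x": -22.4, "y": -24.6, "z": 5.8, "turn": 0.35}, {"gripper": 1, "x": -22.4, "y": -24.6, "z": 5.8, "turn": 0.35}, {"gripper": 1, "x": -22.4, "y": -24.6, "z": 5.8, "turn": 0.35}, {"gripper": 1, "x": -22.4, "y": -24.6, "z": 5.8, "turn": 0.35}], "squeeze": 40}}

```text
time_s: 2.8
position: [0.3416, 0.2399, 0.1724]
ee_rot: [-179.9, 0.1, 137.6]
ft_force: [0.1, -0.1, 0.7]
grip_width: 0.0856
finger_force: 0.0
```

Call:
{"api": "carry_out", "payload": {"rows": [{"gripper": 1, "x": -22.08, "y": -11.64, "z": 4.3, "turn": 0.26}, {"gripper": 1, "x": -22.08, "y": -11.64, "z": 4.3, "turn": 0.26}, {"gripper": 1, "x": -22.08, "y": -11.64, "z": 4.3, "turn": 0.26}, {"gripper": 1, "x": -22.08, "y": -11.64, "z": 4.3, "turn": 0.26}, {"gripper": 1, "x": -22.08, "y": -11.64, "z": 4.3, "turn": 0.26}, {"gripper": 1, "x": -22.08, "y": -11.64, "z": 4.3, "turn": 0.26}, {"gripper": 1, "x": -22.08, "y": -11.64, "z": 4.3, "turn": 0.26}]}}

```text
time_s: 3.5
position: [0.4264, 0.0086, 0.1302]
ee_rot: [-180.0, -0.0, 122.8]
ft_force: [-0.6, 0.1, -0.0]
grip_width: 0.0857
finger_force: 0.0
```

Call:
{"api": "carry_out", "payload": {"rows": [{"gripper": 1, "x": 0, "y": 0, "z": 5, "turn": 0}, {"gripper": 1, "x": 0, "y": 0, "z": 9, "turn": 0}, {"gripper": 1, "x": 0, "y": 0, "z": 11.9, "turn": 0}, {"gripper": 1, "x": 0, "y": 0, "z": 11.9, "turn": 0}, {"gripper": 0.3, "x": 0, "y": 0, "z": 11.9, "turn": 0}, {"gripper": 0.3, "x": 0, "y": 0, "z": 11.9, "turn": 0}, {"gripper": 0.3, "x": 0, "y": 0, "z": 11.9, "turn": 0}, {"gripper": 0.3, "x": 0, "y": 0, "z": 11.9, "turn": 0}]}}

```text
time_s: 4.3
position: [0.4282, 0.0093, 0.0136]
ee_rot: [179.8, 0.1, 122.9]
ft_force: [-1.0, 1.0, 6.9]
grip_width: 0.039
finger_force: 39.9
```

Call:
{"api": "carry_out", "payload": {"rows": [{"gripper": 0.3, "x": 0, "y": 0, "z": 0, "turn": 0}, {"gripper": 0.3, "x": 0, "y": 0, "z": 0, "turn": 0}, {"gripper": 0.3, "x": 0, "y": 0, "z": -3, "turn": 0}, {"gripper": 0.3, "x": 0, "y": 0, "z": -7, "turn": 0}, {"gripper": 0.3, "x": 0, "y": 0, "z": -11.9, "turn": 0}, {"gripper": 0.3, "x": 0, "y": 0, "z": -11.9, "turn": 0}]}}

```text
time_s: 4.9
position: [0.4314, 0.0087, 0.1389]
ee_rot: [179.4, 0.5, 122.9]
ft_force: [1.0, 0.1, -1.5]
grip_width: 0.0394
finger_force: 41.7
```

```bash
cat > pl.py <<'E'
from plan import *
T=np.array([.5745,-.218]);ty=np.deg2rad(-42.3)
def tw(x,y): return T+[np.cos(ty)*x-np.sin(ty)*y,np.sin(ty)*x+np.cos(ty)*y]
E
python3 - <<'E'
from pl import *
import cv2
from bench import viewer
for y in(.105,0,-.105): print(tw(-.009,y).round(4))
t=tw(-.009,.105); plan([[*t,.13,137.7,.3,45,1],[*t,.022,137.7,.3,30,1]])
im=viewer.read_camera("scene"); cv2.imwrite("pics/s1.png",cv2.resize(im[150:260,150:310,::-1],(800,550),interpolation=cv2.INTER_CUBIC))
E
```

```text
[ 0.6385 -0.1343]
[ 0.5678 -0.2119]
[ 0.4972 -0.2896]
[{"gripper": 0.3, "x": -3.88, "y": 1.6, "z": 0.15, "turn": -0.043}, {"gripper": 0.3, "x": -7.75, "y": 3.2, "z": 0.3, "turn": -0.086}, {"gripper": 0.3, "x": -11.63, "y": 4.8, "z": 0.45, "turn": -0.129}, {"gripper": 0.3, "x": -15.51, "y": 6.4, "z": 0.59, "turn": -0.172}, {"gripper": 0.3, "x": -19.39, "y": 8.01, "z": 0.74, "turn": -0.215}, {"gripper": 0.3, "x": -23.26, "y": 9.61, "z": 0.89, "turn": -0.258}, {"gripper": 0.3, "x": -23.26, "y": 9.61, "z": 0.89, "turn": -0.258}, {"gripper": 0.3, "x": -23.26, "y": 9.61, "z": 3.59, "turn": -0.258}]
[{"gripper": 0.3, "x": -0.0, "y": -0.0, "z": 2.7, "turn": 0.0}, {"gripper": 0.3, "x": -0.0, "y": -0.0, "z": 5.4, "turn": 0.0}, {"gripper": 0.3, "x": -0.0, "y": -0.0, "z": 8.1, "turn": 0.0}, {"gripper": 0.3, "x": -0.0, "y": -0.0, "z": 8.1, "turn": 0.0}]
end [ 6.385000e-01 -1.342000e-01  2.200000e-02  1.377153e+02] 12
```

View pics/s1.png

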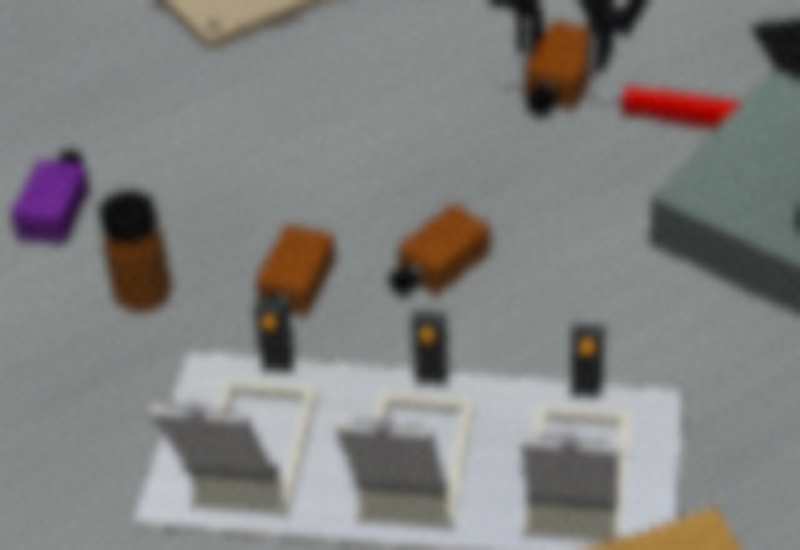

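```bash
python3 - <<'E'
from pl import *
t=tw(-.009,.105); plan([[*t,.13,137.7,.3,250,1]],start=[.4266,.0093,.13,122.9])
E
```

```text
[{"gripper": 0.3, "x": -11.78, "y": 5.0, "z": -0.0, "turn": -0.129}, {"gripper": 0.3, "x": -23.57, "y": 9.99, "z": -0.0, "turn": -0.258}, {"gripper": 0.3, "x": -23.57, "y": 9.99, "z": -0.0, "turn": -0.258}]
end [ 6.385000e-01 -1.343000e-01  1.300000e-01  1.376823e+02] 3
```

Call:
{"api": "carry_out", "payload": {"rows": [{"gripper": 0.3, "x": -4, "y": 1.7, "z": 0, "turn": -0.05}, {"gripper": 0.3, "x": -8, "y": 3.4, "z": 0, "turn": -0.1}, {"gripper": 0.3, "x": -12, "y": 5.1, "z": 0, "turn": -0.15}, {"gripper": 0.3, "x": -16, "y": 6.8, "z": 0, "turn": -0.2}, {"gripper": 0.3, "x": -20, "y": 8.5, "z": 0, "turn": -0.26}, {"gripper": 0.3, "x": -23.57, "y": 10, "z": 0, "turn": -0.26}, {"gripper": 0.3, "x": -23.57, "y": 10, "z": 0, "turn": -0.26}, {"gripper": 0.3, "x": -23.57, "y": 10, "z": 0, "turn": -0.26}]}}

```text
time_s: 5.75
position: [0.6377, -0.1344, 0.1283]
ee_rot: [-179.9, -0.2, 137.8]
ft_force: [0.1, 1.8, -2.0]
grip_width: 0.0385
finger_force: 41.6
```

Call:
{"api": "carry_out", "payload": {"rows": [{"gripper": 0.3, "x": 0, "y": 0, "z": 4, "turn": 0}, {"gripper": 0.3, "x": 0, "y": 0, "z": 7, "turn": 0}, {"gripper": 0.3, "x": 0, "y": 0, "z": 8.5, "turn": 0}, {"gripper": 0.3, "x": 0, "y": 0, "z": 9.5, "turn": 0}, {"gripper": 0.3, "x": 0, "y": 0, "z": 10.2, "turn": 0}, {"gripper": 0.3, "x": 0, "y": 0, "z": 10.7, "turn": 0}, {"gripper": 0.3, "x": 0, "y": 0, "z": 10.7, "turn": 0}, {"gripper": 0.3, "x": 0, "y": 0, "z": 10.7, "turn": 0}]}}

```text
time_s: 6.55
position: [0.6391, -0.1344, 0.0244]
ee_rot: [180.0, 0.1, 137.8]
ft_force: [0.3, 0.9, -1.2]
grip_width: 0.0388
finger_force: 41.6
```

Call:
{"api": "carry_out", "payload": {"rows": [{"gripper": 0.3, "x": 0, "y": 0, "z": 0.1, "turn": 0}, {"gripper": 0.3, "x": 0, "y": 0, "z": 0.2, "turn": 0}, {"gripper": 0.3, "x": 0, "y": 0, "z": 0.2, "turn": 0}]}}

```text
time_s: 6.85
position: [0.6388, -0.1343, 0.0217]
ee_rot: [180.0, 0.0, 137.8]
ft_force: [0.6, -0.6, 0.0]
grip_width: 0.0388
finger_force: 41.7
```

```bash
python3 - <<'E'
from h import *
s=viewer.read_camera("scene");t=viewer.read_camera("top")
st=status.sense(); print(st["position"],st["ft_force"])
cv2.imwrite("pics/p1.png",np.hstack([cv2.resize(s[200:265,220:300,::-1],(400,325),interpolation=cv2.INTER_CUBIC),cv2.resize(t[105:170,250:330,::-1],(400,325),interpolation=cv2.INTER_CUBIC)]))
E
```

```text
[ 0.63880061 -0.13435434  0.02175615] [ 0.548835   -0.21280778  0.63910063]
```

View pics/p1.png

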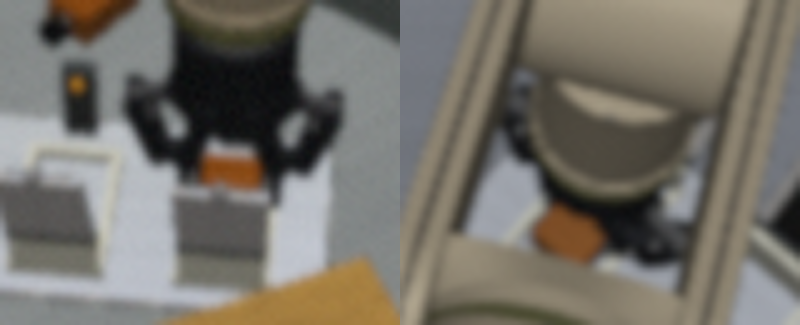

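Call:
{"api": "carry_out", "payload": {"rows": [{"gripper": 0.8, "x": 0, "y": 0, "z": 0, "turn": 0}, {"gripper": 0.8, "x": 0, "y": 0, "z": 0, "turn": 0}, {"gripper": 0.8, "x": 0, "y": 0, "z": 0, "turn": 0}, {"gripper": 0.8, "x": 0, "y": 0, "z": -4, "turn": 0}, {"gripper": 0.8, "x": 0, "y": 0, "z": -8, "turn": 0}, {"gripper": 0.8, "x": 0, "y": 0, "z": -11, "turn": 0}, {"gripper": 0.8, "x": 0, "y": 0, "z": -11, "turn": 0}]}}

```text
time_s: 7.65
position: [0.642, -0.1352, 0.1382]
ee_rot: [179.7, 0.5, 137.8]
ft_force: [0.4, -0.4, 0.8]
grip_width: 0.0684
finger_force: 0.0
```

```bash
cat > look.py <<'E'
from h import *
import sys
def amber(im,c,near):
    h=cv2.cvtColor(im,cv2.COLOR_RGB2HSV); m=((h[...,0]<22)&(h[...,1]>85)&(h[...,2]>40)).astype(np.uint8)
    n,lab,st,ce=cv2.connectedComponentsWithStats(m); k=[i for i in range(1,n) if 60<st[i,4]<900]
    i=min(k,key=lambda i:np.hypot(*(ce[i]-near))); return (lab==i).astype(np.float32),ce[i],st[i,4]
def bottles(guesses,cams=("top","scene")):
    im={c:viewer.read_camera(c) for c in cams}
    for g in guesses:
        w=np.array([*pose(np.r_[g[:2],g[2]],np.array([[-.009,0,.02]]))[0]]); ms={}
        for c in cams:
            q=proj(w,c)[0]; m,ce,n=amber(im[c],c,q); print(c,"blob",ce.round(1),"pred",q.round(1),n)
            ms[c]=m; print("  ",fit(g,BOT[:1],{c:m}))
    return im
E
python3 - <<'E'
from look import *
im=bottles([[.430,-.101,-1.3],[.388,-.196,-.9]])
s,t=im["scene"],im["top"]
cv2.imwrite("pics/p2.png",np.hstack([cv2.resize(s[170:270,180:300,::-1],(400,333),interpolation=cv2.INTER_CUBIC),cv2.resize(t[105:255,230:390,::-1],(355,333),interpolation=cv2.INTER_CUBIC)]))
E
```

```text
top blob [308.4 233.8] pred [274.2 218.6] 249
   (array([ 0.41084025, -0.1053743 , -0.63209769]), np.float64(2.2484939098358154))
scene blob [237.8 199. ] pred [238.7 197.8] 171
   (array([ 0.43217593, -0.10363889, -0.84537037]), np.float64(0.39254385232925415))
top blob [308.4 233.8] pred [307.6 233.7] 249
   (array([ 0.3878277 , -0.19539419, -0.88770704]), np.float64(0.27259036898612976))
scene blob [208.8 202.8] pred [209.  201.8] 175
   (array([ 0.38889386, -0.19607926, -0.71645315]), np.float64(0.3685714304447174))
```

View pics/p2.png

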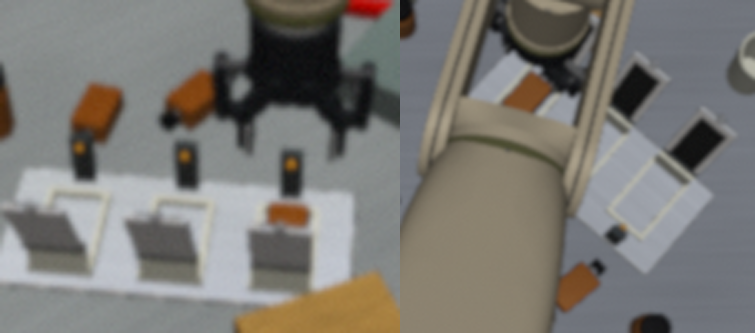

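```bash
python3 - <<'E'
from pl import *
plan([[.4276,-.0923,.131,105.5,.9,500]],start=[.6385,-.1343,.131,137.8])
t=tw(-.009,0); plan([[*t,.131,137.7,.3,500]],start=[.4276,-.0923,.131,105.5])
plan([[.3824,-.189,.131,128.5,.3,500]],start=[*t,.131,137.7])
t=tw(-.009,-.105);plan([[*t,.131,137.7,.3,500]],start=[.3824,-.189,.131,128.5])
E
```

```text
[{"gripper": 0.9, "x": 3.69, "y": -2.21, "z": -0.0, "turn": 0.113}, {"gripper": 0.9, "x": 7.38, "y": -4.42, "z": -0.0, "turn": 0.225}, {"gripper": 0.9, "x": 11.07, "y": -6.63, "z": -0.0, "turn": 0.338}, {"gripper": 0.9, "x": 14.76, "y": -8.84, "z": -0.0, "turn": 0.451}, {"gripper": 0.9, "x": 18.44, "y": -11.06, "z": -0.0, "turn": 0.564}]
end [ 4.276000e-01 -9.240000e-02  1.310000e-01  1.054852e+02] 5
[{"gripper": 0.3, "x": -3.06, "y": 2.06, "z": -0.0, "turn": -0.112}, {"gripper": 0.3, "x": -6.11, "y": 4.13, "z": -0.0, "turn": -0.225}, {"gripper": 0.3, "x": -9.17, "y": 6.19, "z": -0.0, "turn": -0.337}, {"gripper": 0.3, "x": -12.22, "y": 8.25, "z": -0.0, "turn": -0.45}, {"gripper": 0.3, "x": -15.28, "y": 10.32, "z": -0.0, "turn": -0.562}]
end [ 5.679000e-01 -2.120000e-01  1.310000e-01  1.377002e+02] 5
[{"gripper": 0.3, "x": 7.63, "y": -5.39, "z": -0.0, "turn": 0.08}, {"gripper": 0.3, "x": 15.26, "y": -10.78, "z": -0.0, "turn": 0.161}]
end [  0.3824  -0.189    0.131  128.4754] 2
[{"gripper": 0.3, "x": -7.51, "y": 1.36, "z": -0.0, "turn": -0.08}, {"gripper": 0.3, "x": -15.02, "y": 2.72, "z": -0.0, "turn": -0.161}]
end [ 4.972000e-01 -2.896000e-01  1.310000e-01  1.377246e+02] 2
```

Call:
{"api": "carry_out", "payload": {"rows": [{"gripper": 0.9, "x": 5, "y": -3, "z": 0, "turn": 0.14}, {"gripper": 0.9, "x": 10, "y": -6, "z": 0, "turn": 0.28}, {"gripper": 0.9, "x": 14, "y": -8.5, "z": 0, "turn": 0.42}, {"gripper": 0.9, "x": 18.44, "y": -11.06, "z": 0, "turn": 0.564}, {"gripper": 0.9, "x": 18.44, "y": -11.06, "z": 0, "turn": 0.564}, {"gripper": 0.9, "x": 18.44, "y": -11.06, "z": 0, "turn": 0.564}, {"gripper": 0.9, "x": 18.44, "y": -11.06, "z": 0, "turn": 0.564}]}}

```text
time_s: 8.45
position: [0.4275, -0.0924, 0.1307]
ee_rot: [-180.0, -0.0, 105.5]
ft_force: [0.8, -1.0, -0.7]
grip_width: 0.0768
finger_force: 0.0
```

Call:
{"api": "carry_out", "payload": {"rows": [{"gripper": 0.9, "x": 0, "y": 0, "z": 4, "turn": 0}, {"gripper": 0.9, "x": 0, "y": 0, "z": 8, "turn": 0}, {"gripper": 0.9, "x": 0, "y": 0, "z": 11, "turn": 0}, {"gripper": 0.9, "x": 0, "y": 0, "z": 12, "turn": 0}, {"gripper": 0.9, "x": 0, "y": 0, "z": 12, "turn": 0}, {"gripper": 0.9, "x": 0, "y": 0, "z": 12, "turn": 0}, {"gripper": 0.3, "x": 0, "y": 0, "z": 12, "turn": 0}, {"gripper": 0.3, "x": 0, "y": 0, "z": 12, "turn": 0}]}}

```text
time_s: 9.25
position: [0.429, -0.0929, 0.013]
ee_rot: [179.9, 0.1, 105.5]
ft_force: [0.7, 0.8, -0.6]
grip_width: 0.0492
finger_force: 0.0
```

Call:
{"api": "carry_out", "payload": {"rows": [{"gripper": 0.3, "x": 0, "y": 0, "z": 0, "turn": 0}, {"gripper": 0.3, "x": 0, "y": 0, "z": 0, "turn": 0}, {"gripper": 0.3, "x": 0, "y": 0, "z": 0, "turn": 0}, {"gripper": 0.3, "x": 0, "y": 0, "z": -4, "turn": 0}, {"gripper": 0.3, "x": 0, "y": 0, "z": -8, "turn": 0}, {"gripper": 0.3, "x": 0, "y": 0, "z": -12, "turn": 0}, {"gripper": 0.3, "x": 0, "y": 0, "z": -12, "turn": 0}]}}

```text
time_s: 9.95
position: [0.4315, -0.0938, 0.1383]
ee_rot: [179.5, 0.4, 105.5]
ft_force: [1.0, -0.6, -1.6]
grip_width: 0.0388
finger_force: 41.6
```

Held. Carry to cell 1.

Call:
{"api": "carry_out", "payload": {"rows": [{"gripper": 0.3, "x": -3.06, "y": 2.06, "z": 0, "turn": -0.112}, {"gripper": 0.3, "x": -6.11, "y": 4.13, "z": 0, "turn": -0.225}, {"gripper": 0.3, "x": -9.17, "y": 6.19, "z": 0, "turn": -0.337}, {"gripper": 0.3, "x": -12.22, "y": 8.25, "z": 0, "turn": -0.45}, {"gripper": 0.3, "x": -15.28, "y": 10.32, "z": 0, "turn": -0.562}, {"gripper": 0.3, "x": -15.28, "y": 10.32, "z": 0, "turn": -0.562}, {"gripper": 0.3, "x": -15.28, "y": 10.32, "z": 0, "turn": -0.562}, {"gripper": 0.3, "x": -15.28, "y": 10.32, "z": 0, "turn": -0.562}]}}

```text
time_s: 10.75
position: [0.567, -0.2114, 0.1307]
ee_rot: [-180.0, -0.1, 137.7]
ft_force: [-1.4, -1.1, -1.5]
grip_width: 0.0387
finger_force: 41.5
```

Call:
{"api": "carry_out", "payload": {"rows": [{"gripper": 0.3, "x": 0, "y": 0, "z": 4, "turn": 0}, {"gripper": 0.3, "x": 0, "y": 0, "z": 7, "turn": 0}, {"gripper": 0.3, "x": 0, "y": 0, "z": 9, "turn": 0}, {"gripper": 0.3, "x": 0, "y": 0, "z": 10, "turn": 0}, {"gripper": 0.3, "x": 0, "y": 0, "z": 10.5, "turn": 0}, {"gripper": 0.3, "x": 0, "y": 0, "z": 10.9, "turn": 0}, {"gripper": 0.3, "x": 0, "y": 0, "z": 11, "turn": 0}, {"gripper": 0.3, "x": 0, "y": 0, "z": 11, "turn": 0}]}}

```text
time_s: 11.55
position: [0.5685, -0.2123, 0.0224]
ee_rot: [180.0, 0.1, 137.7]
ft_force: [0.2, -0.7, -1.3]
grip_width: 0.039
finger_force: 41.5
```

Call:
{"api": "carry_out", "payload": {"rows": [{"gripper": 0.3, "x": 0, "y": 0, "z": 0.1, "turn": 0}, {"gripper": 0.3, "x": 0, "y": 0, "z": 0.1, "turn": 0}, {"gripper": 0.8, "x": 0, "y": 0, "z": 0.1, "turn": 0}, {"gripper": 0.8, "x": 0, "y": 0, "z": 0.1, "turn": 0}, {"gripper": 0.8, "x": 0, "y": 0, "z": 0.1, "turn": 0}, {"gripper": 0.8, "x": 0, "y": 0, "z": -4, "turn": 0}, {"gripper": 0.8, "x": 0, "y": 0, "z": -8, "turn": 0}, {"gripper": 0.8, "x": 0, "y": 0, "z": -11, "turn": 0}]}}

```text
time_s: 12.35
position: [0.5685, -0.2123, 0.134]
ee_rot: [180.0, 0.1, 137.7]
ft_force: [0.8, -0.1, 1.1]
grip_width: 0.0685
finger_force: 0.0
```

```bash
python3 - <<'E'
from look import *
print(status.sense()["position"])
bottles([[.388,-.196,-.9]])
E
```

```text
[ 0.56845421 -0.2123494   0.13398568]
top blob [313.7 170.7] pred [307.6 233.7] 256
   (array([ 0.38647222, -0.18586111, -0.88796296]), np.float64(2.234375))
scene blob [207.6 204.4] pred [209.  201.8] 134
   (array([ 0.38771451, -0.19977315, -0.47052469]), np.float64(0.7238805890083313))
```

Call:
{"api": "carry_out", "payload": {"rows": [{"gripper": 0.9, "x": 4, "y": -2.8, "z": 0, "turn": 0.05}, {"gripper": 0.9, "x": 8, "y": -5.6, "z": 0, "turn": 0.1}, {"gripper": 0.9, "x": 12, "y": -8.4, "z": 0, "turn": 0.16}, {"gripper": 0.9, "x": 15.26, "y": -10.78, "z": 0, "turn": 0.161}, {"gripper": 0.9, "x": 15.26, "y": -10.78, "z": 0, "turn": 0.161}, {"gripper": 0.9, "x": 15.26, "y": -10.78, "z": 0, "turn": 0.161}]}}

```text
time_s: 13.05
position: [0.3819, -0.1891, 0.131]
ee_rot: [180.0, 0.0, 128.4]
ft_force: [0.9, -0.4, -0.2]
grip_width: 0.0768
finger_force: 0.0
```

```bash
python3 - <<'E'
from look import *
print(status.sense()["position"])
im=bottles([[.388,-.196,-.9]])
cv2.imwrite("pics/p3.png",np.hstack([cv2.resize(im["scene"][170:270,180:300,::-1],(400,333),interpolation=cv2.INTER_CUBIC),cv2.resize(im["top"][105:255,230:390,::-1],(355,333),interpolation=cv2.INTER_CUBIC)]))
E
```

```text
[ 0.38185749 -0.18912247  0.1310486 ]
top blob [303.6 237.2] pred [307.6 233.7] 130
   (array([ 0.38432917, -0.19162217, -0.85064799]), np.float64(1.4399038553237915))
scene blob [208.7 202.8] pred [209.  201.8] 176
   (array([ 0.39005168, -0.19697191, -0.690578  ]), np.float64(0.3615056872367859))
```

View pics/p3.png

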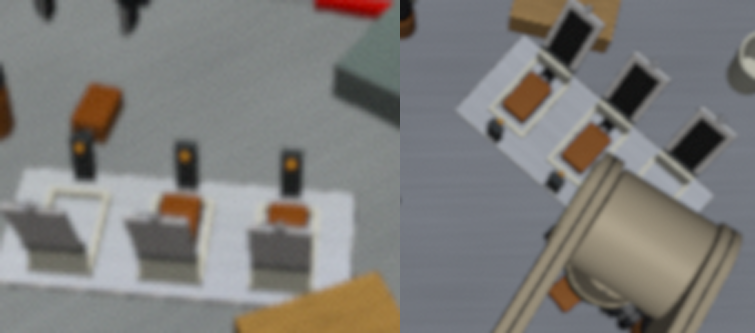

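Two bottles sit inside their curbs, and the third hasn't moved (scene px 209,203). I'll grasp it now.

Call:
{"api": "carry_out", "payload": {"rows": [{"gripper": 0.9, "x": 0, "y": 0, "z": 4, "turn": 0}, {"gripper": 0.9, "x": 0, "y": 0, "z": 8, "turn": 0}, {"gripper": 0.9, "x": 0, "y": 0, "z": 11, "turn": 0}, {"gripper": 0.9, "x": 0, "y": 0, "z": 12, "turn": 0}, {"gripper": 0.9, "x": 0, "y": 0, "z": 12, "turn": 0}, {"gripper": 0.9, "x": 0, "y": 0, "z": 12, "turn": 0}, {"gripper": 0.3, "x": 0, "y": 0, "z": 12, "turn": 0}, {"gripper": 0.3, "x": 0, "y": 0, "z": 12, "turn": 0}]}}

```text
time_s: 13.95
position: [0.3837, -0.19, 0.013]
ee_rot: [179.9, 0.2, 128.5]
ft_force: [0.1, 0.4, -0.4]
grip_width: 0.0494
finger_force: 0.0
```

Call:
{"api": "carry_out", "payload": {"rows": [{"gripper": 0.3, "x": 0, "y": 0, "z": 0, "turn": 0}, {"gripper": 0.3, "x": 0, "y": 0, "z": 0, "turn": 0}, {"gripper": 0.3, "x": 0, "y": 0, "z": 0, "turn": 0}, {"gripper": 0.3, "x": 0, "y": 0, "z": -4, "turn": 0}, {"gripper": 0.3, "x": 0, "y": 0, "z": -8, "turn": 0}, {"gripper": 0.3, "x": 0, "y": 0, "z": -12, "turn": 0}, {"gripper": 0.3, "x": 0, "y": 0, "z": -12, "turn": 0}]}}

```text
time_s: 14.65
position: [0.3859, -0.1915, 0.1382]
ee_rot: [179.8, 0.6, 128.5]
ft_force: [1.2, -1.0, -0.7]
grip_width: 0.0393
finger_force: 41.6
```

Call:
{"api": "carry_out", "payload": {"rows": [{"gripper": 0.3, "x": -4, "y": 0.7, "z": 0, "turn": -0.05}, {"gripper": 0.3, "x": -8, "y": 1.4, "z": 0, "turn": -0.1}, {"gripper": 0.3, "x": -12, "y": 2.1, "z": 0, "turn": -0.16}, {"gripper": 0.3, "x": -15.02, "y": 2.72, "z": 0, "turn": -0.161}, {"gripper": 0.3, "x": -15.02, "y": 2.72, "z": 0, "turn": -0.161}, {"gripper": 0.3, "x": -15.02, "y": 2.72, "z": 0, "turn": -0.161}, {"gripper": 0.3, "x": -15.02, "y": 2.72, "z": 0, "turn": -0.161}]}}

```text
time_s: 15.35
position: [0.4963, -0.289, 0.1307]
ee_rot: [-180.0, -0.1, 137.7]
ft_force: [0.1, 0.2, -2.7]
grip_width: 0.0389
finger_force: 41.5
```

Call:
{"api": "carry_out", "payload": {"rows": [{"gripper": 0.3, "x": 0, "y": 0, "z": 4, "turn": 0}, {"gripper": 0.3, "x": 0, "y": 0, "z": 7, "turn": 0}, {"gripper": 0.3, "x": 0, "y": 0, "z": 9, "turn": 0}, {"gripper": 0.3, "x": 0, "y": 0, "z": 10, "turn": 0}, {"gripper": 0.3, "x": 0, "y": 0, "z": 10.5, "turn": 0}, {"gripper": 0.3, "x": 0, "y": 0, "z": 11, "turn": 0}, {"gripper": 0.3, "x": 0, "y": 0, "z": 11, "turn": 0}, {"gripper": 0.3, "x": 0, "y": 0, "z": 11, "turn": 0}]}}

```text
time_s: 16.15
position: [0.4978, -0.2902, 0.0224]
ee_rot: [180.0, 0.1, 137.7]
ft_force: [0.4, 0.5, -1.7]
grip_width: 0.0391
finger_force: 41.5
```

Call:
{"api": "carry_out", "payload": {"rows": [{"gripper": 0.3, "x": 0, "y": 0, "z": 0.1, "turn": 0}, {"gripper": 0.3, "x": 0, "y": 0, "z": 0.1, "turn": 0}, {"gripper": 0.8, "x": 0, "y": 0, "z": 0.1, "turn": 0}, {"gripper": 0.8, "x": 0, "y": 0, "z": 0.1, "turn": 0}, {"gripper": 0.8, "x": 0, "y": 0, "z": 0.1, "turn": 0}, {"gripper": 0.8, "x": 0, "y": 0, "z": -4, "turn": 0}, {"gripper": 0.8, "x": 0, "y": 0, "z": -9, "turn": 0}, {"gripper": 0.8, "x": 0, "y": 0, "z": -14, "turn": 0}]}}

```text
time_s: 16.95
position: [0.4965, -0.2893, 0.1622]
ee_rot: [-180.0, -0.1, 137.7]
ft_force: [0.2, -0.5, 0.5]
grip_width: 0.0684
finger_force: 0.0
```

Call:
{"api": "carry_out", "payload": {"rows": [{"gripper": 0, "x": 0, "y": 0, "z": -4, "turn": 0}, {"gripper": 0, "x": 0, "y": 0, "z": -4, "turn": 0}, {"gripper": 0, "x": -4, "y": 0, "z": -4, "turn": 0}, {"gripper": 0, "x": -8, "y": 0, "z": -4, "turn": 0}, {"gripper": 0, "x": -12, "y": 0, "z": -4, "turn": 0}, {"gripper": 0, "x": -13.4, "y": 0, "z": -4, "turn": 0}, {"gripper": 0, "x": -13.4, "y": 0, "z": -4, "turn": 0}, {"gripper": 0, "x": -13.4, "y": 0, "z": -4, "turn": 0}]}}

```text
time_s: 17.75
position: [0.5959, -0.3795, 0.2003]
ee_rot: [-180.0, -0.1, 137.7]
ft_force: [-0.9, -0.2, 0.3]
grip_width: -0.0
finger_force: 0.0
```

```bash
python3 - <<'E'
from look import *
st=status.sense();print(st["position"],st["grip_width"])
im={c:viewer.read_camera(c) for c in("scene","top")}
cv2.imwrite("pics/p4.png",np.hstack([cv2.resize(im["scene"][150:270,160:300,::-1],(400,343),interpolation=cv2.INTER_CUBIC),cv2.resize(im["top"][105:255,230:390,::-1],(366,343),interpolation=cv2.INTER_CUBIC)]))
H=(54,55)
for y in (0,):
  x0,z0=125,201
  pts=[(125,140),(100,140),(68,140)]+[( H[0]-(85+13*(90-t)/90)*np.cos(np.deg2rad(t))+3*np.sin(np.deg2rad(t))+11, H[1]+(85+13*(90-t)/90)*np.sin(np.deg2rad(t))+3*np.cos(np.deg2rad(t))) for t in(75,60,45,30,20,12,6,2,0)]
  print([(round((125-a)/10,1),round((201-b)/10,1)) for a,b in pts])
E
```

```text
[ 0.59587277 -0.3795025   0.20029006] -2.215411318329619e-05
[(0.0, 6.1), (2.5, 6.1), (5.7, 6.1), (np.float64(8.0), np.float64(6.1)), (np.float64(10.2), np.float64(6.7)), (np.float64(12.3), np.float64(7.9)), (np.float64(14.0), np.float64(9.7)), (np.float64(14.8), np.float64(11.1)), (np.float64(15.4), np.float64(12.3)), (np.float64(15.6), np.float64(13.3)), (np.float64(15.8), np.float64(14.0)), (np.float64(15.8), np.float64(14.3))]
```

View pics/p4.png

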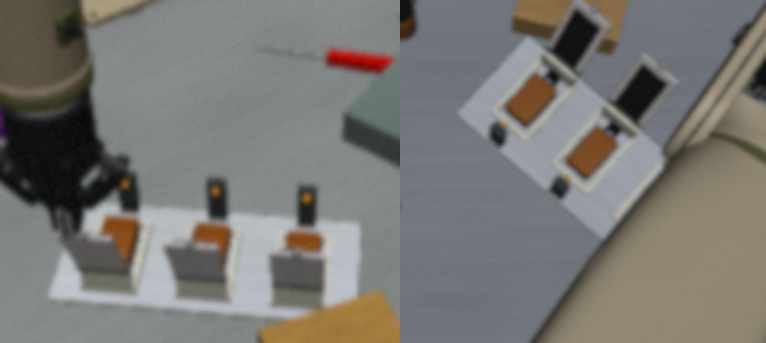

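All three bottles are in their cells and the shut fingers stand behind cover 0. I'll sweep it closed.

Call:
{"api": "carry_out", "payload": {"rows": [{"gripper": 0, "x": 0, "y": 0, "z": 4, "turn": 0}, {"gripper": 0, "x": 0, "y": 0, "z": 6.1, "turn": 0}, {"gripper": 0, "x": 0.5, "y": 0, "z": 6.1, "turn": 0}, {"gripper": 0, "x": 2.5, "y": 0, "z": 6.1, "turn": 0}, {"gripper": 0, "x": 4.5, "y": 0, "z": 6.1, "turn": 0}, {"gripper": 0, "x": 6.2, "y": 0, "z": 6.1, "turn": 0}, {"gripper": 0, "x": 8, "y": 0, "z": 6.1, "turn": 0}, {"gripper": 0, "x": 8, "y": 0, "z": 6.1, "turn": 0}]}}

```text
time_s: 18.65
position: [0.5365, -0.3249, 0.1426]
ee_rot: [180.0, 0.1, 137.8]
ft_force: [0.6, -0.2, 0.6]
grip_width: 0.0
finger_force: 0.2
```

Call:
{"api": "carry_out", "payload": {"rows": [{"gripper": 0, "x": 1.2, "y": 0, "z": 0.2, "turn": 0}, {"gripper": 0, "x": 2.2, "y": 0, "z": 0.6, "turn": 0}, {"gripper": 0, "x": 4.3, "y": 0, "z": 1.8, "turn": 0}, {"gripper": 0, "x": 6, "y": 0, "z": 3.6, "turn": 0}, {"gripper": 0, "x": 6.8, "y": 0, "z": 5, "turn": 0}, {"gripper": 0, "x": 7.4, "y": 0, "z": 6.2, "turn": 0}, {"gripper": 0, "x": 7.6, "y": 0, "z": 7.2, "turn": 0}, {"gripper": 0, "x": 7.8, "y": 0, "z": 7.4, "turn": 0}]}}

```text
time_s: 19.45
position: [0.48, -0.2741, 0.0663]
ee_rot: [180.0, 0.1, 137.7]
ft_force: [1.1, -2.0, 2.4]
grip_width: 0.0
finger_force: 1.3
```

Call:
{"api": "carry_out", "payload": {"rows": [{"gripper": 0, "x": 0, "y": 0, "z": 0.3, "turn": 0}, {"gripper": 0, "x": 0, "y": 0, "z": 0.6, "turn": 0}, {"gripper": 0, "x": 0, "y": 0, "z": 0.9, "turn": 0}, {"gripper": 0, "x": 0, "y": 0, "z": 1.0, "turn": 0}, {"gripper": 0, "x": 0, "y": 0, "z": 1.0, "turn": 0}]}}

```text
time_s: 19.95
position: [0.4799, -0.2739, 0.0578]
ee_rot: [180.0, 0.0, 137.7]
ft_force: [-5.4, 3.3, 12.8]
grip_width: 0.0
finger_force: 6.5
```

Call:
{"api": "carry_out", "payload": {"rows": [{"gripper": 0, "x": 0, "y": 0, "z": 0.15, "turn": 0}, {"gripper": 0, "x": 0, "y": 0, "z": 0.15, "turn": 0}, {"gripper": 0, "x": 0, "y": 0, "z": -3, "turn": 0}, {"gripper": 0, "x": 0, "y": 0, "z": -7, "turn": 0}, {"gripper": 0, "x": 0, "y": 0, "z": -11, "turn": 0}, {"gripper": 0, "x": 0, "y": 0, "z": -14.5, "turn": 0}, {"gripper": 0, "x": 0, "y": 0, "z": -14.5, "turn": 0}]}}

```text
time_s: 20.65
position: [0.4824, -0.2758, 0.2082]
ee_rot: [179.9, 0.6, 137.7]
ft_force: [0.8, -0.3, 0.0]
grip_width: 0.0003
finger_force: 0.0
```

Call:
{"api": "carry_out", "payload": {"rows": [{"gripper": 0, "x": -4, "y": 2.7, "z": 0, "turn": 0}, {"gripper": 0, "x": -8, "y": 5.3, "z": 0, "turn": 0}, {"gripper": 0, "x": -12, "y": 8, "z": 0, "turn": 0}, {"gripper": 0, "x": -15.8, "y": 10.5, "z": 0, "turn": 0}, {"gripper": 0, "x": -15.8, "y": 10.5, "z": 0, "turn": 0}, {"gripper": 0, "x": -15.8, "y": 10.5, "z": 0, "turn": 0}, {"gripper": 0, "x": -15.8, "y": 10.5, "z": 0, "turn": 0}]}}

```text
time_s: 21.35
position: [0.6662, -0.3022, 0.2011]
ee_rot: [-180.0, -0.0, 137.7]
ft_force: [0.8, -0.2, -1.0]
grip_width: 0.0002
finger_force: 0.0
```

```bash
python3 - <<'E'
from look import *
st=status.sense();print(st["position"],st["grip_width"])
im={c:viewer.read_camera(c) for c in("scene","top")}
cv2.imwrite("pics/p5.png",np.hstack([cv2.resize(im["scene"][150:270,160:300,::-1],(400,343),interpolation=cv2.INTER_CUBIC),cv2.resize(im["top"][105:255,230:390,::-1],(366,343),interpolation=cv2.INTER_CUBIC)]))
E
```

```text
[ 0.66623751 -0.30224553  0.20112166] 0.00015443546630840567
```

View pics/p5.png

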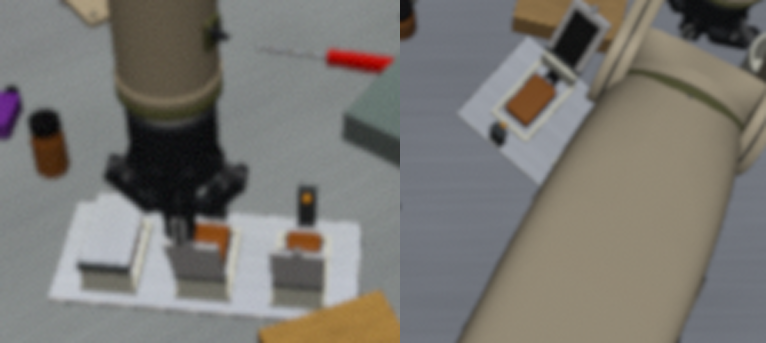

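Cover 0 is shut (scene crop px 110,240). I'll repeat the sweep for covers 1 and 2.

Call:
{"api": "carry_out", "payload": {"rows": [{"gripper": 0, "x": 0, "y": 0, "z": 4, "turn": 0}, {"gripper": 0, "x": 0, "y": 0, "z": 6.1, "turn": 0}, {"gripper": 0, "x": 0.5, "y": 0, "z": 6.1, "turn": 0}, {"gripper": 0, "x": 2.5, "y": 0, "z": 6.1, "turn": 0}, {"gripper": 0, "x": 4.5, "y": 0, "z": 6.1, "turn": 0}, {"gripper": 0, "x": 6.2, "y": 0, "z": 6.1, "turn": 0}, {"gripper": 0, "x": 8, "y": 0, "z": 6.1, "turn": 0}, {"gripper": 0, "x": 8, "y": 0, "z": 6.1, "turn": 0}]}}

```text
time_s: 22.25
position: [0.6071, -0.2475, 0.1434]
ee_rot: [179.9, 0.2, 137.7]
ft_force: [1.1, -1.9, 0.7]
grip_width: 0.0001
finger_force: 0.2
```

Call:
{"api": "carry_out", "payload": {"rows": [{"gripper": 0, "x": 1.2, "y": 0, "z": 0.2, "turn": 0}, {"gripper": 0, "x": 2.2, "y": 0, "z": 0.6, "turn": 0}, {"gripper": 0, "x": 4.3, "y": 0, "z": 1.8, "turn": 0}, {"gripper": 0, "x": 6, "y": 0, "z": 3.6, "turn": 0}, {"gripper": 0, "x": 6.8, "y": 0, "z": 5, "turn": 0}, {"gripper": 0, "x": 7.4, "y": 0, "z": 6.2, "turn": 0}, {"gripper": 0, "x": 7.6, "y": 0, "z": 7.2, "turn": 0}, {"gripper": 0, "x": 7.8, "y": 0, "z": 7.4, "turn": 0}]}}

```text
time_s: 23.05
position: [0.5506, -0.1965, 0.0664]
ee_rot: [180.0, 0.1, 137.7]
ft_force: [1.6, -2.1, 3.1]
grip_width: -0.0002
finger_force: 1.6
```

Call:
{"api": "carry_out", "payload": {"rows": [{"gripper": 0, "x": 0, "y": 0, "z": 0.3, "turn": 0}, {"gripper": 0, "x": 0, "y": 0, "z": 0.6, "turn": 0}, {"gripper": 0, "x": 0, "y": 0, "z": 0.9, "turn": 0}, {"gripper": 0, "x": 0, "y": 0, "z": 1.0, "turn": 0}, {"gripper": 0, "x": 0, "y": 0, "z": 1.0, "turn": 0}]}}

```text
time_s: 23.55
position: [0.5506, -0.1963, 0.0579]
ee_rot: [180.0, 0.0, 137.7]
ft_force: [-5.0, 1.6, 12.2]
grip_width: -0.0
finger_force: 5.9
```

Call:
{"api": "carry_out", "payload": {"rows": [{"gripper": 0, "x": 0, "y": 0, "z": 0.15, "turn": 0}, {"gripper": 0, "x": 0, "y": 0, "z": 0.15, "turn": 0}, {"gripper": 0, "x": 0, "y": 0, "z": -3, "turn": 0}, {"gripper": 0, "x": 0, "y": 0, "z": -7, "turn": 0}, {"gripper": 0, "x": 0, "y": 0, "z": -11, "turn": 0}, {"gripper": 0, "x": 0, "y": 0, "z": -14.5, "turn": 0}, {"gripper": 0, "x": 0, "y": 0, "z": -14.5, "turn": 0}]}}

```text
time_s: 24.25
position: [0.5535, -0.1975, 0.2085]
ee_rot: [179.8, 0.6, 137.7]
ft_force: [1.2, -0.2, 0.4]
grip_width: 0.0
finger_force: 0.0
```

Call:
{"api": "carry_out", "payload": {"rows": [{"gripper": 0, "x": -4, "y": 2.7, "z": 0, "turn": 0}, {"gripper": 0, "x": -8, "y": 5.3, "z": 0, "turn": 0}, {"gripper": 0, "x": -12, "y": 8, "z": 0, "turn": 0}, {"gripper": 0, "x": -15.8, "y": 10.5, "z": 0, "turn": 0}, {"gripper": 0, "x": -15.8, "y": 10.5, "z": 0, "turn": 0}, {"gripper": 0, "x": -15.8, "y": 10.5, "z": 0, "turn": 0}, {"gripper": 0, "x": -15.8, "y": 10.5, "z": 0, "turn": 0}]}}

```text
time_s: 24.95
position: [0.7369, -0.2245, 0.2013]
ee_rot: [-180.0, -0.0, 137.7]
ft_force: [-1.1, 0.6, 0.1]
grip_width: 0.0002
finger_force: 0.0
```

Call:
{"api": "carry_out", "payload": {"rows": [{"gripper": 0, "x": 0, "y": 0, "z": 4, "turn": 0}, {"gripper": 0, "x": 0, "y": 0, "z": 6.1, "turn": 0}, {"gripper": 0, "x": 0.5, "y": 0, "z": 6.1, "turn": 0}, {"gripper": 0, "x": 2.5, "y": 0, "z": 6.1, "turn": 0}, {"gripper": 0, "x": 4.5, "y": 0, "z": 6.1, "turn": 0}, {"gripper": 0, "x": 6.2, "y": 0, "z": 6.1, "turn": 0}, {"gripper": 0, "x": 8, "y": 0, "z": 6.1, "turn": 0}, {"gripper": 0, "x": 8, "y": 0, "z": 6.1, "turn": 0}]}}

```text
time_s: 25.75
position: [0.6777, -0.1695, 0.1442]
ee_rot: [179.9, 0.2, 137.8]
ft_force: [1.3, -0.8, 0.8]
grip_width: 0.0001
finger_force: 0.2
```

Call:
{"api": "carry_out", "payload": {"rows": [{"gripper": 0, "x": 1.2, "y": 0, "z": 0.2, "turn": 0}, {"gripper": 0, "x": 2.2, "y": 0, "z": 0.6, "turn": 0}, {"gripper": 0, "x": 4.3, "y": 0, "z": 1.8, "turn": 0}, {"gripper": 0, "x": 6, "y": 0, "z": 3.6, "turn": 0}, {"gripper": 0, "x": 6.8, "y": 0, "z": 5, "turn": 0}, {"gripper": 0, "x": 7.4, "y": 0, "z": 6.2, "turn": 0}, {"gripper": 0, "x": 7.6, "y": 0, "z": 7.2, "turn": 0}, {"gripper": 0, "x": 7.8, "y": 0, "z": 7.4, "turn": 0}]}}

```text
time_s: 26.55
position: [0.6211, -0.1188, 0.0664]
ee_rot: [180.0, 0.1, 137.7]
ft_force: [1.1, -2.0, 3.1]
grip_width: 0.0001
finger_force: 1.6
```

Call:
{"api": "carry_out", "payload": {"rows": [{"gripper": 0, "x": 0, "y": 0, "z": 0.3, "turn": 0}, {"gripper": 0, "x": 0, "y": 0, "z": 0.6, "turn": 0}, {"gripper": 0, "x": 0, "y": 0, "z": 0.9, "turn": 0}, {"gripper": 0, "x": 0, "y": 0, "z": 1.0, "turn": 0}, {"gripper": 0, "x": 0, "y": 0, "z": 1.0, "turn": 0}]}}

```text
time_s: 27.05
position: [0.6213, -0.1185, 0.0579]
ee_rot: [180.0, 0.1, 137.7]
ft_force: [-5.1, 0.5, 11.3]
grip_width: 0.0001
finger_force: 5.4
```

Call:
{"api": "carry_out", "payload": {"rows": [{"gripper": 0, "x": 0, "y": 0, "z": 0.15, "turn": 0}, {"gripper": 0, "x": 0, "y": 0, "z": 0.15, "turn": 0}, {"gripper": 0, "x": 0, "y": 0, "z": -3, "turn": 0}, {"gripper": 0, "x": 0, "y": 0, "z": -7, "turn": 0}, {"gripper": 0, "x": 0, "y": 0, "z": -11, "turn": 0}, {"gripper": 0, "x": 0, "y": 0, "z": -14.5, "turn": 0}, {"gripper": 0, "x": 0, "y": 0, "z": -14.5, "turn": 0}]}}

```text
time_s: 27.75
position: [0.6243, -0.1193, 0.2089]
ee_rot: [179.7, 0.6, 137.7]
ft_force: [0.2, -0.8, 0.8]
grip_width: 0.0
finger_force: 0.0
```

```bash
python3 - <<'E'
from look import *
im={c:viewer.read_camera(c) for c in("scene","top")}
for c in im: print(c,[(np.round(d["point"],1),round(d["confidence"],2)) for d in nets.landmark_of("wrench",c)][:2])
g=lambda a:(255*(a/255.)**.45).astype(np.uint8)
T=cv2.resize(g(im["top"][175:260,65:165,::-1]),(500,425),interpolation=cv2.INTER_CUBIC)
S=cv2.resize(im["scene"][190:265,170:270,::-1],(290,218),interpolation=cv2.INTER_CUBIC)
W=cv2.resize(g(im["scene"][130:190,290:380,::-1]),(290,193),interpolation=cv2.INTER_CUBIC)
cv2.imwrite("pics/p6.png",np.hstack([T,np.vstack([S,W,np.zeros((14,290,3),np.uint8)])]))
np.savez("im2.npz",**im)
E
```

```text
scene [(array([324.9, 159. ]), 0.68), (array([231.2, 245.7]), 0.66)]
top [(array([122.8, 221.9]), 0.9)]
```

View pics/p6.png

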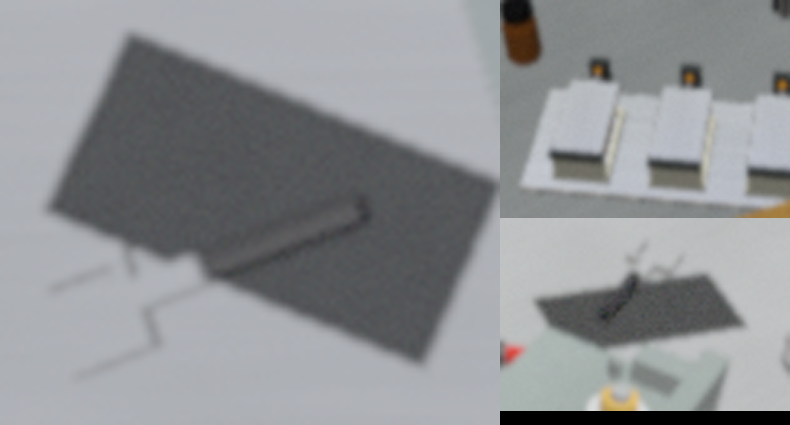

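```bash
python3 - <<'E'
from h import *
px=lambda u,v:((u+.5)/5-.5+65,(v+.5)/5-.5+175)
a=ray(px(361,210),.028,"top"); b=ray(px(211,265),.028,"top"); d=b-a
print("tail",a.round(4),"front",b.round(4),"len",np.hypot(*d[:2]).round(4),"yaw",np.rad2deg(np.arctan2(d[1],d[0])).round(1),"mid",((a+b)/2).round(4))
pr=[ray(px(u,v),.008,"top") for u,v in((48,291),(75,380))]; print("prong tips",np.round(pr,4))
th=[ray(px(u,v),.006,"top") for u,v in((135,275),(158,345),(145,308))]; print("head shadow",np.round(th,4))
m=[ray(px(u,v),.004,"top") for u,v in((130,33),(48,210),(423,362),(497,180))]; print("mat",np.mean(m,0).round(4)); 
for i,j in((0,3),(1,2),(0,1)): e=m[j]-m[i]; print(np.hypot(*e[:2]).round(3),np.rad2deg(np.arctan2(e[1],e[0])).round(1))
for c,p in(("top",(122.8,221.9)),("scene",(324.9,159.0))): print(ray(p,.004,c).round(4))
E
```

```text
tail [0.4367 0.3086 0.028 ] front [0.4054 0.3947 0.028 ] len 0.0915 yaw 110.0 mid [0.421  0.3517 0.028 ]
prong tips [[0.393  0.497  0.008 ]
 [0.3407 0.478  0.008 ]]
head shadow [[0.4021 0.447  0.006 ]
 [0.3608 0.4312 0.006 ]
 [0.3825 0.44   0.006 ]]
mat [0.449  0.3677 0.004 ]
0.242 -112.3
0.244 -112.2
0.115 158.1
[0.4242 0.3563 0.004 ]
[0.4346 0.3357 0.004 ]
```

```bash
python3 - <<'E'
from pl import *
s=[*tw(-.033,.105),.2005,137.7]; print(s)
plan([[.50,.17,.20,122,.5,250],],start=s)
plan([[.4141,.3669,.12,110.7,.5,500]],start=[.50,.17,.20,122])
E
```

```text
[np.float64(0.620758487784232), np.float64(-0.11812932208142346), 0.2005, 137.7]
[{"gripper": 0.5, "x": 14.16, "y": 6.59, "z": 0.03, "turn": 0.137}, {"gripper": 0.5, "x": 28.32, "y": 13.18, "z": 0.05, "turn": 0.274}]
end [  0.5     0.17    0.2   122.001] 2
[{"gripper": 0.5, "x": 10.63, "y": 1.57, "z": 4.0, "turn": 0.099}, {"gripper": 0.5, "x": 21.25, "y": 3.15, "z": 8.0, "turn": 0.197}]
end [  0.4141   0.3669   0.12   110.7127] 2
```

Call:
{"api": "carry_out", "payload": {"rows": [{"gripper": 0.5, "x": 4, "y": 1.9, "z": 0, "turn": 0.05}, {"gripper": 0.5, "x": 8, "y": 3.7, "z": 0, "turn": 0.1}, {"gripper": 0.5, "x": 12, "y": 5.6, "z": 0, "turn": 0.15}, {"gripper": 0.5, "x": 16, "y": 7.4, "z": 0, "turn": 0.2}, {"gripper": 0.5, "x": 20, "y": 9.3, "z": 0, "turn": 0.25}, {"gripper": 0.5, "x": 24, "y": 11.2, "z": 0, "turn": 0.274}, {"gripper": 0.5, "x": 28.32, "y": 13.18, "z": 0, "turn": 0.274}, {"gripper": 0.5, "x": 28.32, "y": 13.18, "z": 0, "turn": 0.274}]}}

```text
time_s: 28.75
position: [0.4964, 0.1743, 0.1992]
ee_rot: [-179.8, -0.2, 122.3]
ft_force: [-0.8, -0.8, 0.1]
grip_width: 0.0425
finger_force: 0.0
```

Call:
{"api": "carry_out", "payload": {"rows": [{"gripper": 0.5, "x": 4, "y": 0.6, "z": 1.5, "turn": 0.05}, {"gripper": 0.5, "x": 8, "y": 1.2, "z": 3, "turn": 0.1}, {"gripper": 0.5, "x": 12, "y": 1.8, "z": 4.5, "turn": 0.15}, {"gripper": 0.5, "x": 16, "y": 2.4, "z": 6, "turn": 0.197}, {"gripper": 0.5, "x": 20, "y": 3, "z": 7.5, "turn": 0.197}, {"gripper": 0.5, "x": 21.25, "y": 3.15, "z": 8, "turn": 0.197}, {"gripper": 0.5, "x": 21.25, "y": 3.15, "z": 8, "turn": 0.197}, {"gripper": 0.5, "x": 21.25, "y": 3.15, "z": 8, "turn": 0.197}]}}

```text
time_s: 29.55
position: [0.4141, 0.3656, 0.1207]
ee_rot: [-179.9, 0.1, 110.8]
ft_force: [0.3, 0.3, 0.6]
grip_width: 0.0427
finger_force: 0.0
```

```bash
python3 - <<'E'
from look import *
print(status.sense()["position"])
im={c:viewer.read_camera(c) for c in("scene",)}
print([(np.round(d["point"],1),round(d["confidence"],2)) for d in nets.landmark_of("wrench","scene")][:2])
g=lambda a:(255*(a/255.)**.5).astype(np.uint8)
cv2.imwrite("pics/p7.png",cv2.resize(g(im["scene"][105:195,290:390,::-1]),(600,540),interpolation=cv2.INTER_CUBIC))
E
```

```text
[0.41405057 0.36555573 0.1207377 ]
[(array([323.2, 154.6]), 0.77)]
```

View pics/p7.png

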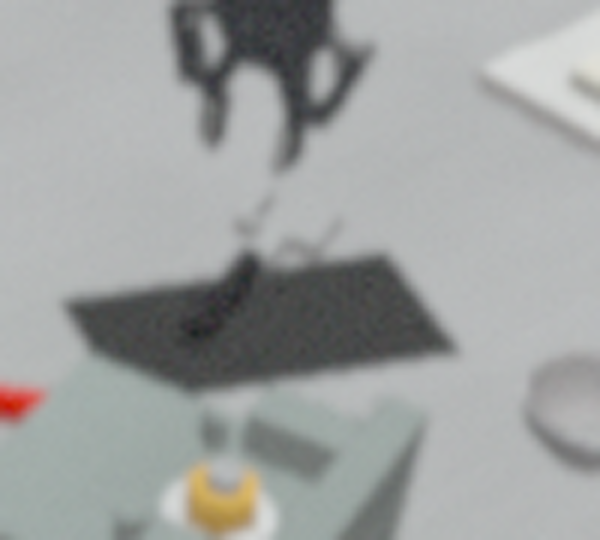

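The gripper hangs over the wrench grip (crop px 225,290) and the fingers straddle it. Next: descend and grip.

Call:
{"api": "carry_out", "payload": {"rows": [{"gripper": 0.5, "x": 0, "y": 0, "z": 4, "turn": 0}, {"gripper": 0.5, "x": 0, "y": 0, "z": 8, "turn": 0}, {"gripper": 0.5, "x": 0, "y": 0, "z": 10, "turn": 0}, {"gripper": 0.5, "x": 0, "y": 0, "z": 11.3, "turn": 0}, {"gripper": 0.5, "x": 0, "y": 0, "z": 11.3, "turn": 0}, {"gripper": 0.5, "x": 0, "y": 0, "z": 11.3, "turn": 0}, {"gripper": 0.5, "x": 0, "y": 0, "z": 11.3, "turn": 0}, {"gripper": 0.5, "x": 0, "y": 0, "z": 11.3, "turn": 0}], "squeeze": 40}}

```text
time_s: 30.45
position: [0.415, 0.3674, 0.01]
ee_rot: [179.8, -0.0, 110.7]
ft_force: [-0.3, 0.5, -0.3]
grip_width: 0.0428
finger_force: 0.0
```

Call:
{"api": "carry_out", "payload": {"rows": [{"gripper": 0, "x": 0, "y": 0, "z": 0, "turn": 0}, {"gripper": 0, "x": 0, "y": 0, "z": 0, "turn": 0}, {"gripper": 0, "x": 0, "y": 0, "z": 0, "turn": 0}, {"gripper": 0, "x": 0, "y": 0, "z": 0, "turn": 0}, {"gripper": 0, "x": 0, "y": 0, "z": 0, "turn": 0}]}}

```text
time_s: 30.95
position: [0.4147, 0.3673, 0.0094]
ee_rot: [179.9, -0.0, 110.7]
ft_force: [1.0, 0.3, 5.8]
grip_width: 0.0171
finger_force: 40.6
```

Call:
{"api": "carry_out", "payload": {"rows": [{"gripper": 0, "x": 0, "y": 0, "z": 0, "turn": 0}, {"gripper": 0, "x": 0, "y": 0, "z": -3, "turn": 0}, {"gripper": 0, "x": 0, "y": 0, "z": -6, "turn": 0}, {"gripper": 0, "x": 0, "y": 0, "z": -9, "turn": 0}, {"gripper": 0, "x": 0, "y": 0, "z": -12.3, "turn": 0}, {"gripper": 0, "x": 0, "y": 0, "z": -12.3, "turn": 0}, {"gripper": 0, "x": 0, "y": 0, "z": -12.3, "turn": 0}], "squeeze": 90}}

```text
time_s: 31.65
position: [0.4138, 0.3668, 0.1312]
ee_rot: [180.0, -0.0, 110.7]
ft_force: [-0.7, 0.7, -3.3]
grip_width: 0.016
finger_force: 88.7
```

```bash
python3 - <<'E'
from plan import *
plan([[.4955,.1334,.17,18.2,0,25,4]],start=[.4138,.367,.13,110.7])
E
```

```text
[{"gripper": 0, "x": -2.06, "y": -0.05, "z": -0.33, "turn": 0.135}, {"gripper": 0, "x": -4.12, "y": -0.1, "z": -0.67, "turn": 0.269}, {"gripper": 0, "x": -6.18, "y": -0.15, "z": -1.0, "turn": 0.404}, {"gripper": 0, "x": -8.25, "y": -0.2, "z": -1.33, "turn": 0.538}, {"gripper": 0, "x": -10.31, "y": -0.26, "z": -1.67, "turn": 0.673}, {"gripper": 0, "x": -12.37, "y": -0.31, "z": -2.0, "turn": 0.807}, {"gripper": 0, "x": -14.43, "y": -0.36, "z": -2.33, "turn": 0.942}, {"gripper": 0, "x": -16.49, "y": -0.41, "z": -2.67, "turn": 1.076}]
[{"gripper": 0, "x": -1.03, "y": 1.79, "z": -0.33, "turn": 0.135}, {"gripper": 0, "x": -2.05, "y": 3.58, "z": -0.66, "turn": 0.269}, {"gripper": 0, "x": -3.07, "y": 5.37, "z": -1.0, "turn": 0.404}, {"gripper": 0, "x": -4.1, "y": 7.16, "z": -1.33, "turn": 0.538}, {"gripper": 0, "x": -4.1, "y": 7.16, "z": -1.33, "turn": 0.538}, {"gripper": 0, "x": -4.1, "y": 7.16, "z": -1.33, "turn": 0.538}, {"gripper": 0, "x": -4.1, "y": 7.16, "z": -1.33, "turn": 0.538}, {"gripper": 0, "x": -4.1, "y": 7.16, "z": -1.33, "turn": 0.538}]
end [ 0.4955  0.1334  0.17   18.2246] 16
```

Call:
{"api": "carry_out", "payload": {"rows": [{"gripper": 0, "x": -2.06, "y": -0.05, "z": -1, "turn": 0.135}, {"gripper": 0, "x": -4.12, "y": -0.1, "z": -2, "turn": 0.269}, {"gripper": 0, "x": -6.18, "y": -0.15, "z": -3, "turn": 0.404}, {"gripper": 0, "x": -8.25, "y": -0.2, "z": -4, "turn": 0.538}, {"gripper": 0, "x": -10.31, "y": -0.26, "z": -4, "turn": 0.673}, {"gripper": 0, "x": -12.37, "y": -0.31, "z": -4, "turn": 0.807}, {"gripper": 0, "x": -14.43, "y": -0.36, "z": -4, "turn": 0.942}, {"gripper": 0, "x": -16.49, "y": -0.41, "z": -4, "turn": 1.076}]}}

```text
time_s: 32.45
position: [0.4669, 0.2097, 0.1682]
ee_rot: [-179.9, 0.2, 48.8]
ft_force: [1.2, 0.1, -3.4]
grip_width: 0.016
finger_force: 88.6
```

Call:
{"api": "carry_out", "payload": {"rows": [{"gripper": 0, "x": -1.03, "y": 1.79, "z": 0, "turn": 0.135}, {"gripper": 0, "x": -2.05, "y": 3.58, "z": 1, "turn": 0.269}, {"gripper": 0, "x": -3.07, "y": 5.37, "z": 2, "turn": 0.404}, {"gripper": 0, "x": -4.1, "y": 7.16, "z": 4, "turn": 0.538}, {"gripper": 0, "x": -4.1, "y": 7.16, "z": 6, "turn": 0.538}, {"gripper": 0, "x": -4.1, "y": 7.16, "z": 7, "turn": 0.538}, {"gripper": 0, "x": -4.1, "y": 7.16, "z": 7, "turn": 0.538}, {"gripper": 0, "x": -4.1, "y": 7.16, "z": 7, "turn": 0.538}]}}

```text
time_s: 33.25
position: [0.495, 0.1335, 0.1008]
ee_rot: [-180.0, 0.1, 18.3]
ft_force: [0.6, 0.0, -1.7]
grip_width: 0.0163
finger_force: 88.6
```

```bash
python3 - <<'E'
from look import *
st=status.sense(); print(st["position"],st["ee_rot"],st["ft_force"],st["wrist_torque"])
im={c:viewer.read_camera(c) for c in("scene","top")}; np.savez("im3.npz",**im)
cv2.imwrite("pics/p8.png",np.hstack([cv2.resize(im["scene"][150:230,285:365,::-1],(400,400),interpolation=cv2.INTER_CUBIC),cv2.resize(im["top"][120:200,150:230,::-1],(400,400),interpolation=cv2.INTER_CUBIC)]))
E
```

```text
[0.49497593 0.13346147 0.10076061] [-1.79981682e+02  8.62034662e-02  1.83268772e+01] [ 0.63179071  0.04992451 -1.66296637] [ 0.04003823 -0.02465202 -0.02193626]
```

View pics/p8.png

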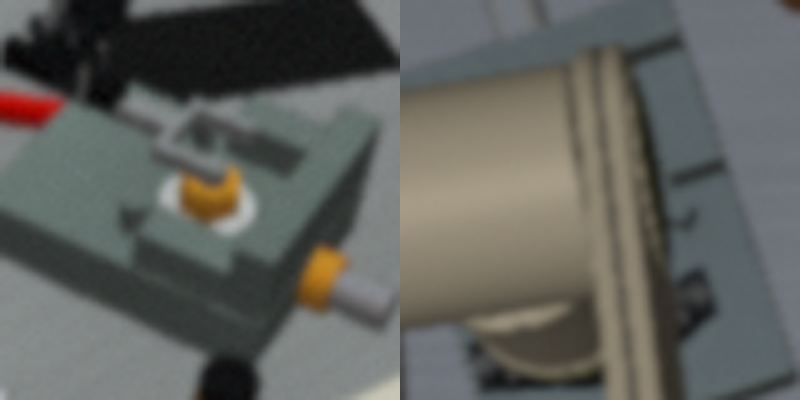

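```bash
python3 - <<'E'
from look import *
im=dict(np.load("im3.npz"))
z0=.1008-.0054
WR=[box(.05,.08,-.009,.009,z0,z0+.014),box(.075,.098,-.032,.032,z0,z0+.014),box(.098,.141,.022,.032,z0,z0+.014),box(.098,.141,-.032,-.022,z0,z0+.014),box(-.05,.05,-.009,.009,z0,z0+.024)]
y=np.deg2rad(18.3); org=np.array([.4950,.1335])-.013*np.array([np.cos(y),np.sin(y)]); v=[*org,y]
for n,p in (("near tip",[[.141,-.032,z0+.014],[.141,-.022,z0+.014],[.141,-.032,z0]]),("far tip",[[.141,.022,z0+.014],[.141,.032,z0+.014]]),("throat",[[.098,-.022,z0+.014],[.098,.022,z0+.014]])):
    print(n,((proj(pose(v,np.array(p)),"scene")+.5-[285,150])*5).round(0).tolist())
viewer.read_camera("scene"); L=nets.silhouettes("wrench","scene"); print([(d["confidence"],int(d["region"].sum()),d["point"]) for d in L[:2]])
m=L[0]["region"].astype(np.float32)
for k in (WR,WR[:4]):
    print("IoU-cost at model",np.abs(render(v,k,"scene")-m).sum()/m.sum(), fit(v,k,{"scene":m}))
print("model",v)
# edge-based: local contrast of projected outline vs shift
g=cv2.GaussianBlur(im["scene"].astype(np.float32),(0,0),.7); lab=cv2.cvtColor(im["scene"],cv2.COLOR_RGB2HSV); print("sat wrench/block/table",lab[150+160//5,285+200//5],lab[150+230//5,285+60//5],lab[150+115//5,285+140//5])
E
```

```text
near tip [[219.0, 170.0], [226.0, 162.0], [216.0, 186.0]]
far tip [[254.0, 128.0], [260.0, 121.0]]
throat [[170.0, 138.0], [199.0, 105.0]]
[]Traceback (most recent call last):
  File "<stdin>", line 9, in <module>
IndexError: list index out of range
```

```bash
cat > jaw.py <<'E'
from look import *
def jawfit(im,tcp,yaw_deg,off=.0054,gx=.013):
    z0=tcp[2]-off; y=np.deg2rad(yaw_deg); org=np.array(tcp[:2])-gx*np.array([np.cos(y),np.sin(y)]); v=np.r_[org,y]
    WR=[box(.062,.08,-.009,.009,z0,z0+.014),box(.08,.098,-.032,.032,z0,z0+.014),box(.098,.141,.022,.032,z0,z0+.014),box(.098,.141,-.032,-.022,z0,z0+.014)]
    a=im.astype(np.float64)/255; f=np.dstack([a,cv2.cvtColor(im,cv2.COLOR_RGB2HSV)[...,1]/255.])
    def cost(p):
        m=render(np.r_[v[0]+p[0],v[1]+p[1],v[2]],WR,"scene",S=8); roi=cv2.dilate((render(v,WR,"scene")>0).astype(np.uint8),np.ones((9,9)))>0
        A=np.c_[m[roi],np.ones(roi.sum())]; F=f[roi]; r=F-A@np.linalg.lstsq(A,F,rcond=None)[0]; return (r**2).sum()/((F-F.mean(0))**2).sum()
    G=np.arange(-.008,.0081,.002); C=np.array([[cost((i,j)) for j in G] for i in G]); i,j=np.unravel_index(C.argmin(),C.shape)
    r=minimize(cost,[G[i],G[j]],method="Nelder-Mead",options=dict(initial_simplex=np.array([G[i],G[j]])+np.array([[0,0],[.002,0],[0,.002]])))
    R=np.array([[np.cos(y),np.sin(y)],[-np.sin(y),np.cos(y)]]); print("jaw shift world mm",(r.x*1e3).round(1),"in wrench axes",(R@r.x*1e3).round(1),"cost",r.fun.round(3),"at 0:",cost((0,0)).round(3))
E
python3 - <<'E'
from jaw import *
im=dict(np.load("im3.npz")); jawfit(im["scene"],[.4950,.1335,.1008],18.3)
E
```

```text
jaw shift world mm [-1.4  4.5] in wrench axes [0.1 4.7] cost 0.901 at 0: 0.913
```

Call:
{"api": "carry_out", "payload": {"rows": [{"gripper": 0, "x": 0, "y": 0, "z": 0.8, "turn": 0}, {"gripper": 0, "x": 0, "y": 0, "z": 1.4, "turn": 0}, {"gripper": 0, "x": 0, "y": 0, "z": 1.9, "turn": 0}, {"gripper": 0, "x": 0, "y": 0, "z": 2.3, "turn": 0}, {"gripper": 0, "x": 0, "y": 0, "z": 2.6, "turn": 0}, {"gripper": 0, "x": 0, "y": 0, "z": 2.8, "turn": 0}, {"gripper": 0, "x": 0, "y": 0, "z": 2.8, "turn": 0}, {"gripper": 0, "x": 0, "y": 0, "z": 2.8, "turn": 0}]}}

```text
time_s: 34.25
position: [0.4957, 0.1332, 0.0734]
ee_rot: [180.0, -0.0, 18.3]
ft_force: [0.2, -0.6, -2.9]
grip_width: 0.0157
finger_force: 88.6
```

```bash
python3 -c "
from h import *
s=status.sense();print(s['position'],s['ee_rot'],s['ft_force'],s['wrist_torque'])"
```

```text
[0.49571938 0.13317104 0.07344633] [ 1.79998624e+02 -1.31781456e-02  1.82662589e+01] [ 0.21226117 -0.62797164 -2.89134148] [0.02134151 0.06124737 0.01742554]
```

Call:
{"api": "carry_out", "payload": {"rows": [{"gripper": 0, "x": 0, "y": 0, "z": 0.3, "turn": 0}, {"gripper": 0, "x": 0, "y": 0, "z": 0.6, "turn": 0}, {"gripper": 0, "x": 0, "y": 0, "z": 0.9, "turn": 0}, {"gripper": 0, "x": 0, "y": 0, "z": 1.1, "turn": 0}, {"gripper": 0, "x": 0, "y": 0, "z": 1.3, "turn": 0}, {"gripper": 0, "x": 0, "y": 0, "z": 1.3, "turn": 0}, {"gripper": 0, "x": 0, "y": 0, "z": 1.3, "turn": 0}]}}

```text
time_s: 34.95
position: [0.4956, 0.1331, 0.0603]
ee_rot: [-180.0, 0.0, 18.3]
ft_force: [-0.7, -0.2, -2.7]
grip_width: 0.0158
finger_force: 88.6
```

```bash
python3 -c "
from h import *
s=status.sense();print(s['position'],s['ee_rot'],s['ft_force'],s['wrist_torque'])"
```

```text
[0.49557248 0.13314046 0.06025891] [-1.79998517e+02  6.32456303e-03  1.82639082e+01] [-0.73574744 -0.2368844  -2.67569879] [-0.0067548   0.0015227  -0.07193886]
```

Call:
{"api": "carry_out", "payload": {"rows": [{"gripper": 0, "x": 0, "y": 0, "z": 0.1, "turn": 0}, {"gripper": 0, "x": 0, "y": 0, "z": 0.2, "turn": 0}, {"gripper": 0, "x": 0, "y": 0, "z": 0.3, "turn": 0}, {"gripper": 0, "x": 0, "y": 0, "z": 0.3, "turn": 0}]}}

```text
time_s: 35.35
position: [0.4954, 0.1331, 0.0571]
ee_rot: [-180.0, 0.0, 18.3]
ft_force: [0.0, 0.2, -2.7]
grip_width: 0.0157
finger_force: 88.6
```

```bash
cat > arc.py <<'E'
import numpy as np, json
def arc(turns,R=11.2):
    "tool-frame shifts for rotating about the jaw centre R cm ahead along tool x; turn>0 clockwise"
    # tool frame: x ahead, y right (z down); rotate tool about z by t: tcp = C - R*(cos t, sin t)
    print(json.dumps([dict(gripper=0,x=round(R-R*np.cos(t),2),y=round(-R*np.sin(t),2),z=0,turn=t) for t in turns]))
E
python3 -c "
from arc import arc
arc([.12,.24,.36,.48,.6,.68,.733,.733])
arc([.14,.28,.42,.56,.7,.82,.92,.96])
arc([-.12,-.25,-.38,-.51,-.64,-.77,-.9,-1.03]); arc([-1.187])
from h import *
s=status.sense();print(s['position'],s['ee_rot'],s['ft_force'],s['wrist_torque'])"
```

```text
[{"gripper": 0, "x": 0.08, "y": -1.34, "z": 0, "turn": 0.12}, {"gripper": 0, "x": 0.32, "y": -2.66, "z": 0, "turn": 0.24}, {"gripper": 0, "x": 0.72, "y": -3.95, "z": 0, "turn": 0.36}, {"gripper": 0, "x": 1.27, "y": -5.17, "z": 0, "turn": 0.48}, {"gripper": 0, "x": 1.96, "y": -6.32, "z": 0, "turn": 0.6}, {"gripper": 0, "x": 2.49, "y": -7.04, "z": 0, "turn": 0.68}, {"gripper": 0, "x": 2.88, "y": -7.49, "z": 0, "turn": 0.733}, {"gripper": 0, "x": 2.88, "y": -7.49, "z": 0, "turn": 0.733}]
[{"gripper": 0, "x": 0.11, "y": -1.56, "z": 0, "turn": 0.14}, {"gripper": 0, "x": 0.44, "y": -3.1, "z": 0, "turn": 0.28}, {"gripper": 0, "x": 0.97, "y": -4.57, "z": 0, "turn": 0.42}, {"gripper": 0, "x": 1.71, "y": -5.95, "z": 0, "turn": 0.56}, {"gripper": 0, "x": 2.63, "y": -7.22, "z": 0, "turn": 0.7}, {"gripper": 0, "x": 3.56, "y": -8.19, "z": 0, "turn": 0.82}, {"gripper": 0, "x": 4.41, "y": -8.91, "z": 0, "turn": 0.92}, {"gripper": 0, "x": 4.78, "y": -9.17, "z": 0, "turn": 0.96}]
[{"gripper": 0, "x": 0.08, "y": 1.34, "z": 0, "turn": -0.12}, {"gripper": 0, "x": 0.35, "y": 2.77, "z": 0, "turn": -0.25}, {"gripper": 0, "x": 0.8, "y": 4.15, "z": 0, "turn": -0.38}, {"gripper": 0, "x": 1.43, "y": 5.47, "z": 0, "turn": -0.51}, {"gripper": 0, "x": 2.22, "y": 6.69, "z": 0, "turn": -0.64}, {"gripper": 0, "x": 3.16, "y": 7.8, "z": 0, "turn": -0.77}, {"gripper": 0, "x": 4.24, "y": 8.77, "z": 0, "turn": -0.9}, {"gripper": 0, "x": 5.43, "y": 9.6, "z": 0, "turn": -1.03}]
[{"gripper": 0, "x": 7.01, "y": 10.39, "z": 0, "turn": -1.187}]
[0.49543252 0.13308898 0.0570879 ] [-1.79998228e+02  1.90012584e-02  1.82669787e+01] [ 0.04103542  0.2426015  -2.70445587] [-0.02157932 -0.0040668   0.0427641 ]
```

Call:
{"api": "carry_out", "payload": {"rows": [{"gripper": 0, "x": 0.02, "y": -0.67, "z": 0, "turn": 0.06}, {"gripper": 0, "x": 0.08, "y": -1.34, "z": 0, "turn": 0.12}, {"gripper": 0, "x": 0.18, "y": -2, "z": 0, "turn": 0.18}, {"gripper": 0, "x": 0.32, "y": -2.66, "z": 0, "turn": 0.24}, {"gripper": 0, "x": 0.5, "y": -3.31, "z": 0, "turn": 0.3}, {"gripper": 0, "x": 0.72, "y": -3.95, "z": 0, "turn": 0.36}, {"gripper": 0, "x": 0.72, "y": -3.95, "z": 0, "turn": 0.36}]}}

```text
time_s: 36.05
position: [0.4903, 0.1729, 0.0574]
ee_rot: [180.0, -0.0, -2.4]
ft_force: [2.5, -3.2, -2.6]
grip_width: 0.0162
finger_force: 88.6
```

```bash
python3 -c "
from arc import arc
arc([.06,.12,.18,.24,.3,.36,.373])
from h import *
s=status.sense();print(s['position'],s['ee_rot'],s['ft_force'],s['wrist_torque'])"
```

```text
[{"gripper": 0, "x": 0.02, "y": -0.67, "z": 0, "turn": 0.06}, {"gripper": 0, "x": 0.08, "y": -1.34, "z": 0, "turn": 0.12}, {"gripper": 0, "x": 0.18, "y": -2.01, "z": 0, "turn": 0.18}, {"gripper": 0, "x": 0.32, "y": -2.66, "z": 0, "turn": 0.24}, {"gripper": 0, "x": 0.5, "y": -3.31, "z": 0, "turn": 0.3}, {"gripper": 0, "x": 0.72, "y": -3.95, "z": 0, "turn": 0.36}, {"gripper": 0, "x": 0.77, "y": -4.08, "z": 0, "turn": 0.373}]
[0.490328   0.1729369  0.05737058] [ 1.79968201e+02 -3.25361557e-02 -2.39991779e+00] [ 2.53800516 -3.23439605 -2.56619704] [-0.56546996 -0.31550091 -0.2797018 ]
```

Call:
{"api": "carry_out", "payload": {"rows": [{"gripper": 0, "x": 0.02, "y": -0.67, "z": 0, "turn": 0.06}, {"gripper": 0, "x": 0.08, "y": -1.34, "z": 0, "turn": 0.12}, {"gripper": 0, "x": 0.18, "y": -2, "z": 0, "turn": 0.18}, {"gripper": 0, "x": 0.32, "y": -2.66, "z": 0, "turn": 0.24}, {"gripper": 0, "x": 0.5, "y": -3.31, "z": 0, "turn": 0.3}, {"gripper": 0, "x": 0.72, "y": -3.95, "z": 0, "turn": 0.36}, {"gripper": 0, "x": 0.72, "y": -3.95, "z": 0, "turn": 0.36}]}}

```text
time_s: 36.75
position: [0.4992, 0.2118, 0.0573]
ee_rot: [180.0, -0.0, -22.9]
ft_force: [2.2, -4.0, -3.3]
grip_width: 0.0157
finger_force: 88.6
```

```bash
python3 -c "
from h import *
s=status.sense();print(s['position'],s['ee_rot'],s['ft_force'],s['wrist_torque'])"
```

```text
[0.49921966 0.21182853 0.05730729] [ 1.79975523e+02 -2.93738441e-02 -2.29406692e+01] [ 2.23563447 -3.96479101 -3.29853725] [-0.52640411 -0.27631848 -0.20071855]
```

```bash
python3 -c "
from arc import arc
arc([-.07]);arc([-.14,-.28,-.42,-.56,-.7,-.84,-.98,-1.12])
arc([.13,.26,.39,.52,.65,.78,.91,1.04]); arc([.06,.12,.15])
arc([-.13,-.26,-.39,-.52,-.65,-.78,-.91,-.98])
"
```

```text
[{"gripper": 0, "x": 0.03, "y": 0.78, "z": 0, "turn": -0.07}]
[{"gripper": 0, "x": 0.11, "y": 1.56, "z": 0, "turn": -0.14}, {"gripper": 0, "x": 0.44, "y": 3.1, "z": 0, "turn": -0.28}, {"gripper": 0, "x": 0.97, "y": 4.57, "z": 0, "turn": -0.42}, {"gripper": 0, "x": 1.71, "y": 5.95, "z": 0, "turn": -0.56}, {"gripper": 0, "x": 2.63, "y": 7.22, "z": 0, "turn": -0.7}, {"gripper": 0, "x": 3.72, "y": 8.34, "z": 0, "turn": -0.84}, {"gripper": 0, "x": 4.96, "y": 9.3, "z": 0, "turn": -0.98}, {"gripper": 0, "x": 6.32, "y": 10.08, "z": 0, "turn": -1.12}]
[{"gripper": 0, "x": 0.09, "y": -1.45, "z": 0, "turn": 0.13}, {"gripper": 0, "x": 0.38, "y": -2.88, "z": 0, "turn": 0.26}, {"gripper": 0, "x": 0.84, "y": -4.26, "z": 0, "turn": 0.39}, {"gripper": 0, "x": 1.48, "y": -5.57, "z": 0, "turn": 0.52}, {"gripper": 0, "x": 2.28, "y": -6.78, "z": 0, "turn": 0.65}, {"gripper": 0, "x": 3.24, "y": -7.88, "z": 0, "turn": 0.78}, {"gripper": 0, "x": 4.33, "y": -8.84, "z": 0, "turn": 0.91}, {"gripper": 0, "x": 5.53, "y": -9.66, "z": 0, "turn": 1.04}]
[{"gripper": 0, "x": 0.02, "y": -0.67, "z": 0, "turn": 0.06}, {"gripper": 0, "x": 0.08, "y": -1.34, "z": 0, "turn": 0.12}, {"gripper": 0, "x": 0.13, "y": -1.67, "z": 0, "turn": 0.15}]
[{"gripper": 0, "x": 0.09, "y": 1.45, "z": 0, "turn": -0.13}, {"gripper": 0, "x": 0.38, "y": 2.88, "z": 0, "turn": -0.26}, {"gripper": 0, "x": 0.84, "y": 4.26, "z": 0, "turn": -0.39}, {"gripper": 0, "x": 1.48, "y": 5.57, "z": 0, "turn": -0.52}, {"gripper": 0, "x": 2.28, "y": 6.78, "z": 0, "turn": -0.65}, {"gripper": 0, "x": 3.24, "y": 7.88, "z": 0, "turn": -0.78}, {"gripper": 0, "x": 4.33, "y": 8.84, "z": 0, "turn": -0.91}, {"gripper": 0, "x": 4.96, "y": 9.3, "z": 0, "turn": -0.98}]
```

Call:
{"api": "carry_out", "payload": {"rows": [{"gripper": 0, "x": 0.03, "y": 0.78, "z": 0, "turn": -0.07}, {"gripper": 0, "x": 0.03, "y": 0.78, "z": 0, "turn": -0.07}, {"gripper": 0, "x": 0.03, "y": 0.78, "z": -1, "turn": -0.07}, {"gripper": 0, "x": 0.03, "y": 0.78, "z": -2, "turn": -0.07}, {"gripper": 0, "x": 0.03, "y": 0.78, "z": -3, "turn": -0.07}, {"gripper": 0, "x": 0.03, "y": 0.78, "z": -3.5, "turn": -0.07}, {"gripper": 0, "x": 0.03, "y": 0.78, "z": -3.5, "turn": -0.07}]}}

```text
time_s: 37.45
position: [0.4972, 0.2052, 0.0941]
ee_rot: [-179.9, -0.1, -19.0]
ft_force: [-0.8, 0.1, -2.6]
grip_width: 0.016
finger_force: 88.6
```

Call:
{"api": "carry_out", "payload": {"rows": [{"gripper": 0, "x": 0.11, "y": 1.56, "z": 0, "turn": -0.14}, {"gripper": 0, "x": 0.44, "y": 3.1, "z": 0, "turn": -0.28}, {"gripper": 0, "x": 0.97, "y": 4.57, "z": 0, "turn": -0.42}, {"gripper": 0, "x": 1.71, "y": 5.95, "z": 0, "turn": -0.56}, {"gripper": 0, "x": 2.63, "y": 7.22, "z": 0, "turn": -0.7}, {"gripper": 0, "x": 3.72, "y": 8.34, "z": 0, "turn": -0.84}, {"gripper": 0, "x": 4.96, "y": 9.3, "z": 0, "turn": -0.98}, {"gripper": 0, "x": 6.32, "y": 10.08, "z": 0, "turn": -1.12}]}}

```text
time_s: 38.25
position: [0.5229, 0.0883, 0.0919]
ee_rot: [-180.0, 0.0, 45.5]
ft_force: [1.0, 0.5, -2.4]
grip_width: 0.0157
finger_force: 88.7
```

Call:
{"api": "carry_out", "payload": {"rows": [{"gripper": 0, "x": 0, "y": 0, "z": 0, "turn": 0}, {"gripper": 0, "x": 0, "y": 0, "z": 0, "turn": 0}, {"gripper": 0, "x": 0, "y": 0, "z": 0.8, "turn": 0}, {"gripper": 0, "x": 0, "y": 0, "z": 1.4, "turn": 0}, {"gripper": 0, "x": 0, "y": 0, "z": 1.8, "turn": 0}, {"gripper": 0, "x": 0, "y": 0, "z": 2.1, "turn": 0}, {"gripper": 0, "x": 0, "y": 0, "z": 2.3, "turn": 0}, {"gripper": 0, "x": 0, "y": 0, "z": 2.3, "turn": 0}]}}

```text
time_s: 39.05
position: [0.5227, 0.089, 0.0688]
ee_rot: [-180.0, 0.0, 45.2]
ft_force: [0.2, 0.4, -3.2]
grip_width: 0.0155
finger_force: 88.8
```

Call:
{"api": "carry_out", "payload": {"rows": [{"gripper": 0, "x": 0, "y": 0, "z": 0.4, "turn": 0}, {"gripper": 0, "x": 0, "y": 0, "z": 0.8, "turn": 0}, {"gripper": 0, "x": 0, "y": 0, "z": 1.1, "turn": 0}, {"gripper": 0, "x": 0, "y": 0, "z": 1.2, "turn": 0}, {"gripper": 0, "x": 0, "y": 0, "z": 1.2, "turn": 0}]}}

```text
time_s: 39.55
position: [0.5228, 0.0889, 0.057]
ee_rot: [-180.0, 0.0, 45.2]
ft_force: [-0.4, -0.6, -3.9]
grip_width: 0.0159
finger_force: 88.8
```

Call:
{"api": "carry_out", "payload": {"rows": [{"gripper": 0, "x": 0.09, "y": -1.45, "z": 0, "turn": 0.13}, {"gripper": 0, "x": 0.38, "y": -2.88, "z": 0, "turn": 0.26}, {"gripper": 0, "x": 0.84, "y": -4.26, "z": 0, "turn": 0.39}, {"gripper": 0, "x": 1.48, "y": -5.57, "z": 0, "turn": 0.52}, {"gripper": 0, "x": 2.28, "y": -6.78, "z": 0, "turn": 0.65}, {"gripper": 0, "x": 3.24, "y": -7.88, "z": 0, "turn": 0.78}, {"gripper": 0, "x": 4.33, "y": -8.84, "z": 0, "turn": 0.91}, {"gripper": 0, "x": 5.53, "y": -9.66, "z": 0, "turn": 1.04}]}}

```text
time_s: 40.35
position: [0.4941, 0.1962, 0.0576]
ee_rot: [180.0, -0.1, -14.7]
ft_force: [5.4, -4.7, -4.2]
grip_width: 0.016
finger_force: 88.7
```

Call:
{"api": "carry_out", "payload": {"rows": [{"gripper": 0, "x": 0.02, "y": -0.67, "z": 0, "turn": 0.06}, {"gripper": 0, "x": 0.08, "y": -1.34, "z": 0, "turn": 0.12}, {"gripper": 0, "x": 0.13, "y": -1.67, "z": 0, "turn": 0.15}, {"gripper": 0, "x": 0.13, "y": -1.67, "z": 0, "turn": 0.15}, {"gripper": 0, "x": 0.13, "y": -1.67, "z": 0, "turn": 0.15}]}}

```text
time_s: 40.85
position: [0.4994, 0.2116, 0.0575]
ee_rot: [180.0, -0.1, -22.9]
ft_force: [2.8, -4.0, -3.6]
grip_width: 0.0158
finger_force: 88.8
```

```bash
python3 -c "
from h import *
s=status.sense();print(s['position'],s['ee_rot'],s['ft_force'],s['wrist_torque'])"
```

```text
[0.49944703 0.21164963 0.05752343] [ 1.79999502e+02 -5.89744932e-02 -2.29436242e+01] [ 2.75204725 -4.01438048 -3.58231585] [-0.61730706 -0.43707197 -0.15805453]
```

Same end state as stroke 1 and the nut is being driven. Third stroke.

Call:
{"api": "carry_out", "payload": {"rows": [{"gripper": 0, "x": 0.03, "y": 0.78, "z": 0, "turn": -0.07}, {"gripper": 0, "x": 0.03, "y": 0.78, "z": 0, "turn": -0.07}, {"gripper": 0, "x": 0.03, "y": 0.78, "z": -1, "turn": -0.07}, {"gripper": 0, "x": 0.03, "y": 0.78, "z": -2, "turn": -0.07}, {"gripper": 0, "x": 0.03, "y": 0.78, "z": -3, "turn": -0.07}, {"gripper": 0, "x": 0.03, "y": 0.78, "z": -3.5, "turn": -0.07}, {"gripper": 0, "x": 0.03, "y": 0.78, "z": -3.5, "turn": -0.07}]}}

```text
time_s: 41.55
position: [0.4973, 0.2053, 0.0941]
ee_rot: [-179.9, -0.1, -19.0]
ft_force: [0.0, 0.6, -2.5]
grip_width: 0.0159
finger_force: 88.8
```

Call:
{"api": "carry_out", "payload": {"rows": [{"gripper": 0, "x": 0.11, "y": 1.56, "z": 0, "turn": -0.14}, {"gripper": 0, "x": 0.44, "y": 3.1, "z": 0, "turn": -0.28}, {"gripper": 0, "x": 0.97, "y": 4.57, "z": 0, "turn": -0.42}, {"gripper": 0, "x": 1.71, "y": 5.95, "z": 0, "turn": -0.56}, {"gripper": 0, "x": 2.63, "y": 7.22, "z": 0, "turn": -0.7}, {"gripper": 0, "x": 3.72, "y": 8.34, "z": 0, "turn": -0.84}, {"gripper": 0, "x": 4.96, "y": 9.3, "z": 0, "turn": -0.98}, {"gripper": 0, "x": 6.32, "y": 10.08, "z": 0, "turn": -1.12}]}}

```text
time_s: 42.35
position: [0.523, 0.0883, 0.0919]
ee_rot: [-180.0, 0.0, 45.5]
ft_force: [0.3, 0.9, -2.7]
grip_width: 0.0156
finger_force: 88.8
```

Call:
{"api": "carry_out", "payload": {"rows": [{"gripper": 0, "x": 0, "y": 0, "z": 0, "turn": 0}, {"gripper": 0, "x": 0, "y": 0, "z": 0, "turn": 0}, {"gripper": 0, "x": 0, "y": 0, "z": 0.8, "turn": 0}, {"gripper": 0, "x": 0, "y": 0, "z": 1.4, "turn": 0}, {"gripper": 0, "x": 0, "y": 0, "z": 1.8, "turn": 0}, {"gripper": 0, "x": 0, "y": 0, "z": 2.1, "turn": 0}, {"gripper": 0, "x": 0, "y": 0, "z": 2.3, "turn": 0}, {"gripper": 0, "x": 0, "y": 0, "z": 2.3, "turn": 0}]}}

```text
time_s: 43.15
position: [0.5228, 0.0889, 0.0688]
ee_rot: [-180.0, 0.0, 45.2]
ft_force: [-0.3, -0.1, -3.0]
grip_width: 0.0157
finger_force: 88.9
```

Call:
{"api": "carry_out", "payload": {"rows": [{"gripper": 0, "x": 0, "y": 0, "z": 0.4, "turn": 0}, {"gripper": 0, "x": 0, "y": 0, "z": 0.8, "turn": 0}, {"gripper": 0, "x": 0, "y": 0, "z": 1.1, "turn": 0}, {"gripper": 0, "x": 0, "y": 0, "z": 1.2, "turn": 0}, {"gripper": 0, "x": 0, "y": 0, "z": 1.2, "turn": 0}]}}

```text
time_s: 43.65
position: [0.5229, 0.0889, 0.057]
ee_rot: [-180.0, 0.0, 45.2]
ft_force: [-0.1, -0.3, -2.5]
grip_width: 0.0158
finger_force: 88.9
```

Call:
{"api": "carry_out", "payload": {"rows": [{"gripper": 0, "x": 0.09, "y": -1.45, "z": 0, "turn": 0.13}, {"gripper": 0, "x": 0.38, "y": -2.88, "z": 0, "turn": 0.26}, {"gripper": 0, "x": 0.84, "y": -4.26, "z": 0, "turn": 0.39}, {"gripper": 0, "x": 1.48, "y": -5.57, "z": 0, "turn": 0.52}, {"gripper": 0, "x": 2.28, "y": -6.78, "z": 0, "turn": 0.65}, {"gripper": 0, "x": 3.24, "y": -7.88, "z": 0, "turn": 0.78}, {"gripper": 0, "x": 4.33, "y": -8.84, "z": 0, "turn": 0.91}, {"gripper": 0, "x": 5.53, "y": -9.66, "z": 0, "turn": 1.04}]}}

```text
time_s: 44.45
position: [0.4941, 0.1961, 0.0576]
ee_rot: [180.0, -0.1, -14.7]
ft_force: [3.9, -4.9, -3.3]
grip_width: 0.0158
finger_force: 88.8
```

Call:
{"api": "carry_out", "payload": {"rows": [{"gripper": 0, "x": 0.02, "y": -0.67, "z": 0, "turn": 0.06}, {"gripper": 0, "x": 0.08, "y": -1.34, "z": 0, "turn": 0.12}, {"gripper": 0, "x": 0.13, "y": -1.67, "z": 0, "turn": 0.15}, {"gripper": 0, "x": 0.13, "y": -1.67, "z": 0, "turn": 0.15}, {"gripper": 0, "x": 0.13, "y": -1.67, "z": 0, "turn": 0.15}]}}

```text
time_s: 44.95
position: [0.4994, 0.2116, 0.0575]
ee_rot: [180.0, -0.1, -22.9]
ft_force: [0.8, -3.0, -2.0]
grip_width: 0.0161
finger_force: 88.9
```

Call:
{"api": "carry_out", "payload": {"rows": [{"gripper": 0, "x": 0.03, "y": 0.78, "z": 0, "turn": -0.07}, {"gripper": 0, "x": 0.03, "y": 0.78, "z": 0, "turn": -0.07}, {"gripper": 0, "x": 0.03, "y": 0.78, "z": -1, "turn": -0.07}, {"gripper": 0, "x": 0.03, "y": 0.78, "z": -2, "turn": -0.07}, {"gripper": 0, "x": 0.03, "y": 0.78, "z": -3, "turn": -0.07}, {"gripper": 0, "x": 0.03, "y": 0.78, "z": -3.5, "turn": -0.07}, {"gripper": 0, "x": 0.03, "y": 0.78, "z": -3.5, "turn": -0.07}]}}

```text
time_s: 45.65
position: [0.4973, 0.2052, 0.094]
ee_rot: [-179.9, -0.1, -19.0]
ft_force: [0.9, 0.6, -3.8]
grip_width: 0.0161
finger_force: 88.9
```

Call:
{"api": "carry_out", "payload": {"rows": [{"gripper": 0, "x": 0.11, "y": 1.56, "z": 0, "turn": -0.14}, {"gripper": 0, "x": 0.44, "y": 3.1, "z": 0, "turn": -0.28}, {"gripper": 0, "x": 0.97, "y": 4.57, "z": 0, "turn": -0.42}, {"gripper": 0, "x": 1.71, "y": 5.95, "z": 0, "turn": -0.56}, {"gripper": 0, "x": 2.63, "y": 7.22, "z": 0, "turn": -0.7}, {"gripper": 0, "x": 3.72, "y": 8.34, "z": 0, "turn": -0.84}, {"gripper": 0, "x": 4.96, "y": 9.3, "z": 0, "turn": -0.98}, {"gripper": 0, "x": 6.32, "y": 10.08, "z": 0, "turn": -1.12}]}}

```text
time_s: 46.45
position: [0.5231, 0.0882, 0.0919]
ee_rot: [-180.0, 0.0, 45.5]
ft_force: [-0.3, 0.4, -3.0]
grip_width: 0.0159
finger_force: 88.9
```

Call:
{"api": "carry_out", "payload": {"rows": [{"gripper": 0, "x": 0, "y": 0, "z": 0, "turn": 0}, {"gripper": 0, "x": 0, "y": 0, "z": 0, "turn": 0}, {"gripper": 0, "x": 0, "y": 0, "z": 0.8, "turn": 0}, {"gripper": 0, "x": 0, "y": 0, "z": 1.4, "turn": 0}, {"gripper": 0, "x": 0, "y": 0, "z": 1.8, "turn": 0}, {"gripper": 0, "x": 0, "y": 0, "z": 2.1, "turn": 0}, {"gripper": 0, "x": 0, "y": 0, "z": 2.3, "turn": 0}, {"gripper": 0, "x": 0, "y": 0, "z": 2.3, "turn": 0}]}}

```text
time_s: 47.25
position: [0.5228, 0.089, 0.0688]
ee_rot: [-180.0, 0.0, 45.2]
ft_force: [-0.1, 0.1, -2.5]
grip_width: 0.0161
finger_force: 88.9
```

Call:
{"api": "carry_out", "payload": {"rows": [{"gripper": 0, "x": 0, "y": 0, "z": 0.4, "turn": 0}, {"gripper": 0, "x": 0, "y": 0, "z": 0.8, "turn": 0}, {"gripper": 0, "x": 0, "y": 0, "z": 1.1, "turn": 0}, {"gripper": 0, "x": 0, "y": 0, "z": 1.2, "turn": 0}, {"gripper": 0, "x": 0, "y": 0, "z": 1.2, "turn": 0}]}}

```text
time_s: 47.75
position: [0.523, 0.0888, 0.057]
ee_rot: [-180.0, 0.0, 45.2]
ft_force: [0.2, -0.1, -2.4]
grip_width: 0.0161
finger_force: 88.9
```

Call:
{"api": "carry_out", "payload": {"rows": [{"gripper": 0, "x": 0.02, "y": -0.67, "z": 0, "turn": 0.06}, {"gripper": 0, "x": 0.08, "y": -1.34, "z": 0, "turn": 0.12}, {"gripper": 0, "x": 0.18, "y": -2, "z": 0, "turn": 0.18}, {"gripper": 0, "x": 0.32, "y": -2.66, "z": 0, "turn": 0.24}, {"gripper": 0, "x": 0.5, "y": -3.31, "z": 0, "turn": 0.3}, {"gripper": 0, "x": 0.5, "y": -3.31, "z": 0, "turn": 0.3}]}}

```text
time_s: 48.35
position: [0.5037, 0.1159, 0.0577]
ee_rot: [179.9, -0.1, 28.0]
ft_force: [3.3, -1.7, -3.1]
grip_width: 0.0164
finger_force: 88.8
```

Call:
{"api": "carry_out", "payload": {"rows": [{"gripper": 0, "x": 0, "y": -0.22, "z": 0, "turn": 0.02}, {"gripper": 0, "x": 0.01, "y": -0.45, "z": 0, "turn": 0.04}, {"gripper": 0, "x": 0.02, "y": -0.67, "z": 0, "turn": 0.06}, {"gripper": 0, "x": 0.03, "y": -0.78, "z": 0, "turn": 0.07}, {"gripper": 0, "x": 0.03, "y": -0.78, "z": 0, "turn": 0.07}]}}

```text
time_s: 48.85
position: [0.5003, 0.1228, 0.0576]
ee_rot: [180.0, -0.1, 24.0]
ft_force: [5.2, -3.9, -3.1]
grip_width: 0.0157
finger_force: 88.9
```

```bash
python3 -c "
from h import *
s=status.sense();print(s['position'],s['ee_rot'],s['ft_force'],s['wrist_torque'])"
```

```text
[0.50034175 0.12278407 0.05758591] [ 1.79972568e+02 -5.49975715e-02  2.39573992e+01] [ 5.23862734 -3.87562242 -3.13626069] [-0.51908754 -0.74831595 -0.2386835 ]
```

Expected stop is just about here; continue in small increments watching the force.

Call:
{"api": "carry_out", "payload": {"rows": [{"gripper": 0, "x": 0, "y": -0.22, "z": 0, "turn": 0.02}, {"gripper": 0, "x": 0.01, "y": -0.34, "z": 0, "turn": 0.03}, {"gripper": 0, "x": 0.01, "y": -0.45, "z": 0, "turn": 0.04}, {"gripper": 0, "x": 0.01, "y": -0.45, "z": 0, "turn": 0.04}]}}

```text
time_s: 49.25
position: [0.4985, 0.1268, 0.0575]
ee_rot: [180.0, -0.0, 21.7]
ft_force: [4.4, -3.1, -2.5]
grip_width: 0.0162
finger_force: 88.9
```

Call:
{"api": "carry_out", "payload": {"rows": [{"gripper": 0, "x": 0, "y": -0.22, "z": 0, "turn": 0.02}, {"gripper": 0, "x": 0.01, "y": -0.34, "z": 0, "turn": 0.03}, {"gripper": 0, "x": 0.01, "y": -0.34, "z": 0, "turn": 0.03}]}}

```text
time_s: 49.55
position: [0.4977, 0.1297, 0.0576]
ee_rot: [179.9, -0.1, 20.0]
ft_force: [6.5, -4.6, -4.1]
grip_width: 0.0161
finger_force: 88.8
```

```bash
python3 -c "
from h import *
s=status.sense();print(s['position'],s['ee_rot'],s['ft_force'],s['wrist_torque'])"
```

```text
[0.49772992 0.12967055 0.05764202] [ 1.79920822e+02 -7.06201387e-02  1.99687510e+01] [ 6.4502398  -4.60597385 -4.05735605] [-0.8703904  -0.94911467  0.04595532]
```

Call:
{"api": "carry_out", "payload": {"rows": [{"gripper": 0, "x": 0, "y": -0.22, "z": 0, "turn": 0.02}, {"gripper": 0, "x": 0.01, "y": -0.45, "z": 0, "turn": 0.04}, {"gripper": 0, "x": 0.01, "y": -0.45, "z": 0, "turn": 0.04}]}}

```text
time_s: 49.85
position: [0.4968, 0.1336, 0.0578]
ee_rot: [179.9, -0.1, 17.7]
ft_force: [8.3, -5.8, -4.9]
grip_width: 0.0159
finger_force: 88.8
```

Call:
{"api": "carry_out", "payload": {"rows": [{"gripper": 0, "x": 0, "y": -0.22, "z": 0, "turn": 0.02}, {"gripper": 0, "x": 0.01, "y": -0.45, "z": 0, "turn": 0.04}, {"gripper": 0, "x": 0.01, "y": -0.45, "z": 0, "turn": 0.04}]}}

```text
time_s: 50.15
position: [0.4964, 0.1375, 0.0581]
ee_rot: [179.8, -0.2, 15.4]
ft_force: [11.8, -8.7, -7.3]
grip_width: 0.0156
finger_force: 88.8
```

```bash
python3 -c "
from h import *
s=status.sense();print(s['position'],s['ee_rot'],s['ft_force'],s['wrist_torque'])"
```

```text
[0.49636515 0.137537   0.05807077] [179.81453153  -0.21221487  15.40243975] [11.82699013 -8.73167844 -7.27545022] [-1.45303448 -1.67249532  0.51417543]
```

Call:
{"api": "carry_out", "payload": {"rows": [{"gripper": 0, "x": 0, "y": 0.34, "z": 0, "turn": -0.03}, {"gripper": 0, "x": 0.02, "y": 0.67, "z": 0, "turn": -0.06}, {"gripper": 0, "x": 0.06, "y": 1.12, "z": 0, "turn": -0.1}, {"gripper": 0, "x": 0.11, "y": 1.56, "z": 0, "turn": -0.14}, {"gripper": 0, "x": 0.11, "y": 1.56, "z": 0, "turn": -0.14}]}}

```text
time_s: 50.65
position: [0.5011, 0.1243, 0.058]
ee_rot: [180.0, -0.2, 23.5]
ft_force: [9.5, 0.5, -5.1]
grip_width: 0.016
finger_force: 88.9
```

```bash
python3 -c "
from h import *
s=status.sense();print(s['position'],s['ee_rot'],s['ft_force'],s['wrist_torque'])"
```

```text
[0.50111179 0.12428433 0.05797771] [179.9945501   -0.20566306  23.46057555] [ 9.54826002  0.51638411 -5.0791592 ] [ 0.14340907 -1.29898248 -0.23213628]
```

Call:
{"api": "carry_out", "payload": {"rows": [{"gripper": 0, "x": 0.1, "y": 0.05, "z": 0, "turn": 0}, {"gripper": 0, "x": 0.2, "y": 0.05, "z": 0, "turn": 0}, {"gripper": 0, "x": 0.25, "y": 0.05, "z": 0, "turn": 0}, {"gripper": 0, "x": 0.25, "y": 0.05, "z": 0, "turn": 0}]}}

```text
time_s: 51.05
position: [0.5011, 0.1243, 0.057]
ee_rot: [-180.0, 0.1, 23.4]
ft_force: [-2.8, -2.9, 1.2]
grip_width: 0.0156
finger_force: 89.7
```

```bash
python3 -c "
from h import *
s=status.sense();print(s['position'],s['ee_rot'],s['ft_force'],s['wrist_torque'])"
```

```text
[0.50112806 0.124334   0.05702736] [-1.79985156e+02  1.04402991e-01  2.34246476e+01] [-2.82289632 -2.86927988  1.23259024] [-0.5139253   0.2823674  -0.33171167]
```

Call:
{"api": "carry_out", "payload": {"rows": [{"gripper": 0, "x": 0, "y": 0.45, "z": 0, "turn": -0.04}, {"gripper": 0, "x": 0.03, "y": 0.9, "z": 0, "turn": -0.08}, {"gripper": 0, "x": 0.06, "y": 1.34, "z": 0, "turn": -0.12}, {"gripper": 0, "x": 0.08, "y": 1.5, "z": 0, "turn": -0.13}, {"gripper": 0, "x": 0.08, "y": 1.5, "z": 0, "turn": -0.13}]}}

```text
time_s: 51.55
position: [0.5078, 0.1111, 0.057]
ee_rot: [-179.9, 0.1, 30.8]
ft_force: [-5.4, -0.3, 1.4]
grip_width: 0.0159
finger_force: 89.7
```

```bash
python3 -c "
from h import *
s=status.sense();print(s['position'],s['ee_rot'],s['ft_force'],s['wrist_torque'])"
```

```text
[0.50784003 0.11114434 0.05695606] [-1.79943592e+02  7.73391625e-02  3.08421668e+01] [-5.42422174 -0.31244702  1.43032795] [-0.13789221  0.55240211 -0.02054461]
```

Call:
{"api": "carry_out", "payload": {"rows": [{"gripper": 0, "x": -0.15, "y": 0, "z": 0, "turn": 0}, {"gripper": 0, "x": -0.2, "y": 0, "z": -0.1, "turn": 0}, {"gripper": 0, "x": -0.2, "y": 0, "z": -0.2, "turn": 0}, {"gripper": 0, "x": -0.2, "y": 0, "z": -0.2, "turn": 0}]}}

```text
time_s: 51.95
position: [0.5079, 0.1112, 0.0592]
ee_rot: [-180.0, -0.2, 30.9]
ft_force: [8.5, 6.5, -11.5]
grip_width: 0.0159
finger_force: 88.2
```

```bash
python3 -c "
from h import *
s=status.sense();print(s['position'],s['ee_rot'],s['ft_force'],s['wrist_torque'])"
```

```text
[0.50789231 0.11116489 0.05920962] [-179.99762821   -0.18138652   30.85508144] [  8.45478245   6.49799659 -11.53108159] [ 0.70780902 -0.68879953 -0.03543723]
```

Call:
{"api": "carry_out", "payload": {"rows": [{"gripper": 0, "x": 0.15, "y": 0, "z": 0, "turn": 0}, {"gripper": 0, "x": 0.15, "y": 0.34, "z": 0, "turn": -0.03}, {"gripper": 0, "x": 0.15, "y": 0.67, "z": 0, "turn": -0.06}, {"gripper": 0, "x": 0.15, "y": 0.67, "z": 0, "turn": -0.06}]}}

```text
time_s: 52.35
position: [0.5115, 0.1054, 0.0588]
ee_rot: [-180.0, -0.0, 34.3]
ft_force: [2.8, 4.2, -7.5]
grip_width: 0.0159
finger_force: 88.7
```

```bash
python3 -c "
from h import *
s=status.sense();print(s['position'],s['ee_rot'],s['ft_force'],s['wrist_torque'])"
```

```text
[0.51153164 0.10544215 0.0587887 ] [-1.79966074e+02 -1.17700316e-02  3.43228344e+01] [ 2.80451474  4.1617235  -7.54581174] [ 0.41970365 -0.122299    0.14017879]
```

Call:
{"api": "carry_out", "payload": {"rows": [{"gripper": 0, "x": 0, "y": -0.15, "z": -0.2, "turn": 0.015}, {"gripper": 0, "x": 0, "y": -0.15, "z": -0.5, "turn": 0.015}, {"gripper": 0, "x": 0, "y": -0.15, "z": -0.8, "turn": 0.015}, {"gripper": 0, "x": 0, "y": -0.15, "z": -0.8, "turn": 0.015}]}}

```text
time_s: 52.75
position: [0.5119, 0.1072, 0.0674]
ee_rot: [180.0, -0.2, 33.4]
ft_force: [8.8, 6.0, -12.4]
grip_width: 0.016
finger_force: 88.5
```

```bash
python3 -c "
from h import *
s=status.sense();print(s['position'],s['ee_rot'],s['ft_force'],s['wrist_torque'])"
```

```text
[0.5118629  0.10715267 0.0673845 ] [ 1.79965306e+02 -1.64477494e-01  3.34071644e+01] [  8.76195007   6.01646016 -12.38855235] [ 0.58884763 -0.87998196  0.29535737]
```

Call:
{"api": "carry_out", "payload": {"rows": [{"gripper": 0, "x": 0.2, "y": 0, "z": -0.3, "turn": 0}, {"gripper": 0, "x": 0.2, "y": 0, "z": -0.7, "turn": 0}, {"gripper": 0, "x": 0.2, "y": 0, "z": -1.1, "turn": 0}, {"gripper": 0, "x": 0.2, "y": 0, "z": -1.1, "turn": 0}]}}

```text
time_s: 53.15
position: [0.5138, 0.1083, 0.0784]
ee_rot: [180.0, -0.2, 33.4]
ft_force: [11.6, 5.3, -15.0]
grip_width: 0.0158
finger_force: 88.4
```

```bash
python3 -c "
from h import *
s=status.sense();print(s['position'],s['ee_rot'],s['ft_force'],s['wrist_torque'])"
```

```text
[0.51378784 0.10831746 0.07842523] [179.95602853  -0.19642064  33.39890188] [ 11.64105223   5.32120381 -14.97663347] [ 0.66478318 -1.15418135  0.2085611 ]
```

Call:
{"api": "carry_out", "payload": {"rows": [{"gripper": 0, "x": 0, "y": 0, "z": -0.5, "turn": 0}, {"gripper": 0, "x": 0, "y": 0, "z": -1, "turn": 0}, {"gripper": 0, "x": 0, "y": 0, "z": -1.5, "turn": 0}, {"gripper": 0, "x": 0, "y": 0, "z": -1.5, "turn": 0}]}}

```text
time_s: 53.55
position: [0.5146, 0.1089, 0.0939]
ee_rot: [179.9, -0.3, 33.4]
ft_force: [13.5, 9.0, -15.6]
grip_width: 0.0161
finger_force: 89.0
```

```bash
python3 - <<'E'
from jaw import *
s=status.sense();print(s['position'],s['ee_rot'],s['ft_force'],s['wrist_torque'])
im=viewer.read_camera("scene"); np.savez("im4.npz",scene=im)
L=nets.silhouettes("wrench","scene"); print([(d["confidence"],int(d["region"].sum()),d["point"]) for d in L[:2]]); print(nets.find_in("wrench","scene")[:2],nets.landmark_of("wrench","scene")[:2])
E
```

```text
[0.51460541 0.10891895 0.09390315] [179.94416298  -0.32121591  33.41310378] [ 13.47798329   8.97364592 -15.58516056] [ 1.10969871 -1.69467118  0.30510642]
[(0.7, 232, [307.0, 179.2]), (0.7, 4016, [232.7, 237.9])]
[{'point': [308.0, 177.1], 'confidence': 0.71}, {'point': [202.5, 228.2], 'confidence': 0.6}] [{'point': [291.4, 173.1], 'confidence': 0.89}, {'point': [204.0, 235.7], 'confidence': 0.3}]
```

```bash
python3 - <<'E'
from h import *
s=status.sense(); viewer.read_camera("scene"); m=nets.silhouettes("wrench","scene")[0]["region"].astype(np.float32)
ys,xs=np.nonzero(m); print("mask bbox",xs.min(),xs.max(),ys.min(),ys.max())
p=s["position"]; piv=np.array([.013,0,.012])  # wrench-frame pivot in the pads
def model(yaw,pitch,gx=.013):
    W=[box(.03,.08,-.009,.009,0,.014),box(.08,.098,-.032,.032,0,.014),box(.098,.141,.022,.032,0,.014),box(.098,.141,-.032,-.022,0,.014)]
    out=[]
    for B in W:
        q=B-[gx,0,.012]; c,sn=np.cos(pitch),np.sin(pitch); q=np.c_[c*q[:,0]+sn*q[:,2],q[:,1],-sn*q[:,0]+c*q[:,2]]  # pitch>0 nose down
        q[:,2]+=p[2]-.0054+.012; out.append(q)
    return out
for yaw in (25,30,33.4,37,42):
    print(yaw,[round(float(np.abs(render([p[0],p[1],np.deg2rad(yaw)],model(yaw,np.deg2rad(t)),"scene")-m).sum()/m.sum()),2) for t in range(-10,36,5)])
for t in(0,20): print(t,[proj(pose([p[0],p[1],np.deg2rad(33.4)],model(0,np.deg2rad(t))[k]),"scene").mean(0).round(1).tolist() for k in(0,1,2,3)])
E
```

```text
mask bbox 281 329 163 195
25 [1.27, 1.21, 1.06, 0.82, 0.66, 0.77, 0.98, 1.11, 1.11, 1.1]
30 [1.33, 1.3, 1.22, 1.04, 0.79, 0.63, 0.78, 0.99, 1.09, 1.09]
33.4 [1.39, 1.32, 1.29, 1.18, 0.95, 0.7, 0.65, 0.86, 1.04, 1.07]
37 [1.47, 1.37, 1.31, 1.26, 1.11, 0.84, 0.62, 0.71, 0.92, 1.06]
42 [1.55, 1.45, 1.37, 1.32, 1.24, 1.05, 0.77, 0.59, 0.75, 0.95]
0 [[310.0, 176.0], [319.4, 178.3], [329.5, 175.6], [326.3, 185.1]]
20 [[308.4, 178.7], [316.7, 183.3], [325.8, 182.6], [322.6, 192.2]]
```

Call:
{"api": "carry_out", "payload": {"rows": [{"gripper": 0, "x": 0, "y": 0, "z": 0.5, "turn": 0}, {"gripper": 0, "x": 0, "y": 0, "z": 1, "turn": 0}, {"gripper": 0, "x": 0, "y": 0, "z": 1.5, "turn": 0}, {"gripper": 0, "x": -0.1, "y": 0, "z": 2, "turn": 0}, {"gripper": 0, "x": -0.2, "y": 0, "z": 2.6, "turn": 0}, {"gripper": 0, "x": -0.2, "y": 0, "z": 3, "turn": 0}, {"gripper": 0, "x": -0.2, "y": 0, "z": 3.4, "turn": 0}, {"gripper": 0, "x": -0.2, "y": 0, "z": 3.4, "turn": 0}]}}

```text
time_s: 54.65
position: [0.5091, 0.105, 0.0588]
ee_rot: [180.0, 0.2, 33.4]
ft_force: [-10.1, -6.0, 6.4]
grip_width: 0.0155
finger_force: 92.4
```

```bash
cat > st.py <<'E'
from h import *
s=status.sense();y=np.deg2rad(s['ee_rot'][2]);F=s['ft_force'];T=s['wrist_torque']
R=np.array([[np.cos(y),np.sin(y)],[np.sin(y),-np.cos(y)]])
print(s['position'].round(4),s['ee_rot'].round(2),"F tool xy",(R@F[:2]).round(1),"Fz",F[2].round(1),"T tool xy",(R@T[:2]).round(2),"Tz",T[2].round(2))
print("nominal axis",(s['position'][:2]+.112*np.array([np.cos(y),np.sin(y)])).round(4))
E
python3 st.py
```

```text
[0.5091 0.105  0.0588] [180.     0.24  33.4 ] F tool xy [-11.8  -0.5] Fz 6.4 T tool xy [ 0.06 -1.15] Tz 0.29
nominal axis [0.6026 0.1667]
```

Call:
{"api": "carry_out", "payload": {"rows": [{"gripper": 0.25, "x": -0.1, "y": 0, "z": 0, "turn": 0}, {"gripper": 0.4, "x": -0.1, "y": 0, "z": 0, "turn": 0}, {"gripper": 0.4, "x": -0.1, "y": 0, "z": 0, "turn": 0}, {"gripper": 0.4, "x": -0.1, "y": 0, "z": 0, "turn": 0}, {"gripper": 0.4, "x": -0.1, "y": 0, "z": 0, "turn": 0}], "squeeze": 40}}

```text
time_s: 55.15
position: [0.5101, 0.1058, 0.0594]
ee_rot: [180.0, -0.0, 33.4]
ft_force: [-0.2, 0.7, 0.1]
grip_width: 0.0343
finger_force: 0.0
```

```bash
python3 st.py; python3 - <<'E'
from h import *
viewer.read_camera("scene"); m=nets.silhouettes("wrench","scene")[0]["region"].astype(np.float32); print(m.sum())
def W(pitch): 
    o=[]
    for B in [box(.03,.08,-.009,.009,0,.014),box(.08,.098,-.032,.032,0,.014),box(.098,.141,.022,.032,0,.014),box(.098,.141,-.032,-.022,0,.014)]:
        q=B-[.141,0,0]; c,s=np.cos(pitch),np.sin(pitch); o.append(np.c_[c*q[:,0]+s*q[:,2]+.141,q[:,1],-s*q[:,0]+c*q[:,2]+.05])
    return o
for t in(0,3,6,10,15,20):
    y=np.deg2rad(33); b=[np.array([.602,.168])-.125*np.array([np.cos(y),np.sin(y)])]; r=fit([*b[0],y],W(np.deg2rad(t)),{"scene":m}); print(t,r[0].round(4),np.rad2deg(r[0][2]).round(1),round(r[1],3),"jaw",(r[0][:2]+.125*np.array([np.cos(r[0][2]),np.sin(r[0][2])])).round(4))
E
```

```text
[0.5101 0.1058 0.0594] [ 1.7999e+02 -2.0000e-02  3.3450e+01] F tool xy [ 0.2 -0.6] Fz 0.1 T tool xy [ 0.04 -0.01] Tz 0.0
nominal axis [0.6036 0.1675]
266.0
0 [0.5015 0.0921 0.6495] 37.2 0.766 jaw [0.6011 0.1677]
3 [0.5018 0.0885 0.652 ] 37.4 0.769 jaw [0.6012 0.1644]
6 [0.5076 0.0777 0.7633] 43.7 0.756 jaw [0.598  0.1641]
10 [0.5146 0.0699 0.8267] 47.4 0.744 jaw [0.5993 0.1619]
15 [0.5253 0.0568 0.9534] 54.6 0.723 jaw [0.5976 0.1587]
20 [0.5307 0.0477 1.0128] 58.0 0.694 jaw [0.5969 0.1537]
```

Call:
{"api": "carry_out", "payload": {"rows": [{"gripper": 0.4, "x": 0, "y": 0, "z": 0.35, "turn": 0}, {"gripper": 0.4, "x": 0, "y": 0, "z": 0.35, "turn": 0}, {"gripper": 0.4, "x": 0, "y": 0, "z": 0.35, "turn": 0}, {"gripper": 0, "x": 0, "y": 0, "z": 0.35, "turn": 0}, {"gripper": 0, "x": 0, "y": 0, "z": 0.35, "turn": 0}, {"gripper": 0, "x": 0, "y": 0, "z": 0.35, "turn": 0}, {"gripper": 0, "x": 0, "y": 0, "z": 0.35, "turn": 0}], "squeeze": 40}}

```text
time_s: 55.95
position: [0.51, 0.1056, 0.056]
ee_rot: [180.0, 0.0, 33.5]
ft_force: [-0.7, -2.5, 2.6]
grip_width: 0.0169
finger_force: 39.9
```

```bash
python3 st.py
```

```text
[0.51   0.1056 0.056 ] [179.98   0.    33.46] F tool xy [-2.   1.7] Fz 2.6 T tool xy [-0.22 -0.37] Tz 0.2
nominal axis [0.6035 0.1673]
```

Call:
{"api": "carry_out", "payload": {"rows": [{"gripper": 0, "x": -0.1, "y": 0, "z": 0, "turn": 0}, {"gripper": 0, "x": -0.2, "y": 0, "z": 0, "turn": 0}, {"gripper": 0, "x": -0.2, "y": 0, "z": 0, "turn": 0}], "squeeze": 60}}

```text
time_s: 56.25
position: [0.5099, 0.1055, 0.0562]
ee_rot: [180.0, -0.2, 33.4]
ft_force: [6.9, 4.8, -5.7]
grip_width: 0.0166
finger_force: 59.2
```

```bash
python3 st.py
```

```text
[0.5099 0.1055 0.0562] [179.96  -0.24  33.44] F tool xy [ 8.4 -0.2] Fz -5.7 T tool xy [-0.16  1.29] Tz 0.17
nominal axis [0.6033 0.1672]
```

Call:
{"api": "carry_out", "payload": {"rows": [{"gripper": 0, "x": -0.1, "y": 0, "z": 0, "turn": 0}, {"gripper": 0, "x": -0.2, "y": 0, "z": 0, "turn": 0}, {"gripper": 0, "x": -0.3, "y": 0, "z": 0, "turn": 0}, {"gripper": 0, "x": -0.3, "y": 0, "z": 0, "turn": 0}], "squeeze": 90}}

```text
time_s: 56.65
position: [0.5088, 0.1048, 0.0569]
ee_rot: [179.9, -0.4, 33.5]
ft_force: [13.4, 8.2, -6.2]
grip_width: 0.0159
finger_force: 89.9
```

```bash
python3 st.py
```

```text
[0.5088 0.1048 0.0569] [179.93  -0.44  33.46] F tool xy [15.7  0.6] Fz -6.2 T tool xy [-0.07  2.3 ] Tz 0.15
nominal axis [0.6023 0.1665]
```

Call:
{"api": "carry_out", "payload": {"rows": [{"gripper": 0, "x": -0.1, "y": -0.56, "z": 0, "turn": 0.05}, {"gripper": 0, "x": -0.1, "y": -1.1, "z": 0, "turn": 0.1}, {"gripper": 0, "x": -0.1, "y": -1.1, "z": 0, "turn": 0.1}]}}

```text
time_s: 56.95
position: [0.5028, 0.1142, 0.0574]
ee_rot: [180.0, -0.6, 27.7]
ft_force: [17.9, 9.8, -8.4]
grip_width: 0.0159
finger_force: 89.6
```

```bash
python3 st.py
```

```text
[0.5028 0.1142 0.0574] [179.96  -0.58  27.66] F tool xy [20.4 -0.3] Fz -8.4 T tool xy [0.13 2.8 ] Tz 0.3
nominal axis [0.602  0.1662]
```

Call:
{"api": "carry_out", "payload": {"rows": [{"gripper": 0, "x": 0, "y": -0.56, "z": 0, "turn": 0.05}, {"gripper": 0, "x": 0.05, "y": -1.1, "z": 0, "turn": 0.1}, {"gripper": 0, "x": 0.05, "y": -1.1, "z": 0, "turn": 0.1}]}}

```text
time_s: 57.25
position: [0.4979, 0.124, 0.0574]
ee_rot: [-180.0, -0.5, 21.9]
ft_force: [15.9, 9.3, -8.1]
grip_width: 0.0158
finger_force: 89.8
```

```bash
python3 st.py
```

```text
[0.4979 0.124  0.0574] [-179.99   -0.55   21.94] F tool xy [18.2 -2.7] Fz -8.1 T tool xy [0.37 2.62] Tz 0.38
nominal axis [0.6018 0.1659]
```

Call:
{"api": "carry_out", "payload": {"rows": [{"gripper": 0, "x": -0.15, "y": 0.56, "z": 0, "turn": -0.05}, {"gripper": 0, "x": -0.15, "y": 1.12, "z": 0, "turn": -0.1}, {"gripper": 0, "x": -0.15, "y": 1.67, "z": 0, "turn": -0.15}, {"gripper": 0, "x": -0.15, "y": 1.67, "z": 0, "turn": -0.15}], "squeeze": 110}}

```text
time_s: 57.65
position: [0.4994, 0.1054, 0.056]
ee_rot: [180.0, -0.0, 30.6]
ft_force: [1.1, -1.8, 1.5]
grip_width: 0.0154
finger_force: 112.0
```

```bash
python3 st.py
```

```text
[0.4994 0.1054 0.056 ] [ 1.800e+02 -3.000e-02  3.061e+01] F tool xy [0.  2.1] Fz 1.5 T tool xy [-0.19 -0.07] Tz 0.04
nominal axis [0.5958 0.1625]
```

Call:
{"api": "carry_out", "payload": {"rows": [{"gripper": 0, "x": 0.25, "y": -0.05, "z": 0, "turn": 0}, {"gripper": 0, "x": 0.5, "y": -0.1, "z": 0, "turn": 0}, {"gripper": 0, "x": 0.6, "y": -0.15, "z": 0, "turn": 0}, {"gripper": 0, "x": 0.6, "y": -0.15, "z": 0, "turn": 0}], "squeeze": 90}}

```text
time_s: 58.05
position: [0.5032, 0.1096, 0.0559]
ee_rot: [180.0, 0.1, 30.5]
ft_force: [-2.3, -2.6, 5.2]
grip_width: 0.0155
finger_force: 112.4
```

```bash
python3 st.py
```

```text
[0.5032 0.1096 0.0559] [1.7997e+02 7.0000e-02 3.0490e+01] F tool xy [-3.3  1.1] Fz 5.2 T tool xy [-0.2 -0.8] Tz -0.01
nominal axis [0.5997 0.1664]
```

Call:
{"api": "carry_out", "payload": {"rows": [{"gripper": 0, "x": 0, "y": 0, "z": -0.1, "turn": 0}, {"gripper": 0, "x": 0, "y": -0.46, "z": -0.1, "turn": 0.04}, {"gripper": 0, "x": 0.04, "y": -0.91, "z": -0.1, "turn": 0.08}, {"gripper": 0, "x": 0.08, "y": -1.36, "z": -0.1, "turn": 0.12}, {"gripper": 0, "x": 0.08, "y": -1.36, "z": -0.1, "turn": 0.12}]}}

```text
time_s: 58.55
position: [0.4975, 0.122, 0.0566]
ee_rot: [180.0, -0.0, 23.6]
ft_force: [3.5, -3.0, -2.7]
grip_width: 0.0151
finger_force: 111.2
```

```bash
python3 st.py
```

```text
[0.4975 0.122  0.0566] [ 1.7996e+02 -3.0000e-02  2.3620e+01] F tool xy [2.1 4.2] Fz -2.7 T tool xy [-0.77  0.32] Tz -0.42
nominal axis [0.6001 0.1669]
```

Call:
{"api": "carry_out", "payload": {"rows": [{"gripper": 0, "x": 0, "y": -0.23, "z": 0, "turn": 0.02}, {"gripper": 0, "x": 0.01, "y": -0.46, "z": 0, "turn": 0.04}, {"gripper": 0, "x": 0.01, "y": -0.46, "z": 0, "turn": 0.04}]}}

```text
time_s: 58.85
position: [0.496, 0.1259, 0.0567]
ee_rot: [179.9, -0.1, 21.4]
ft_force: [4.6, -3.6, -4.3]
grip_width: 0.0153
finger_force: 111.1
```

```bash
python3 st.py
```

```text
[0.496  0.1259 0.0567] [ 1.7994e+02 -5.0000e-02  2.1400e+01] F tool xy [3.  5.1] Fz -4.3 T tool xy [-0.78  0.43] Tz -0.26
nominal axis [0.6003 0.1668]
```

Call:
{"api": "carry_out", "payload": {"rows": [{"gripper": 0, "x": 0, "y": -0.23, "z": 0, "turn": 0.02}, {"gripper": 0, "x": 0, "y": -0.34, "z": 0, "turn": 0.03}, {"gripper": 0, "x": 0, "y": -0.34, "z": 0, "turn": 0.03}]}}

```text
time_s: 59.15
position: [0.4952, 0.1287, 0.0568]
ee_rot: [179.9, -0.1, 19.7]
ft_force: [6.5, -5.6, -4.0]
grip_width: 0.0155
finger_force: 111.0
```

```bash
python3 st.py
```

```text
[0.4952 0.1287 0.0568] [ 1.799e+02 -8.000e-02  1.971e+01] F tool xy [4.2 7.4] Fz -4.0 T tool xy [-1.1   0.54] Tz -0.04
nominal axis [0.6006 0.1664]
```

Call:
{"api": "carry_out", "payload": {"rows": [{"gripper": 0, "x": 0, "y": -0.23, "z": 0, "turn": 0.02}, {"gripper": 0, "x": 0, "y": -0.34, "z": 0, "turn": 0.03}, {"gripper": 0, "x": 0, "y": -0.34, "z": 0, "turn": 0.03}]}}

```text
time_s: 59.45
position: [0.4945, 0.1316, 0.0569]
ee_rot: [179.9, -0.1, 18.0]
ft_force: [9.1, -6.9, -4.8]
grip_width: 0.0152
finger_force: 111.0
```

```bash
python3 st.py
```

```text
[0.4945 0.1316 0.0569] [ 1.7986e+02 -1.2000e-01  1.8010e+01] F tool xy [6.5 9.4] Fz -4.8 T tool xy [-1.4   0.79] Tz 0.21
nominal axis [0.601  0.1662]
```

Call:
{"api": "carry_out", "payload": {"rows": [{"gripper": 0, "x": -0.1, "y": 0.23, "z": 0, "turn": -0.02}, {"gripper": 0, "x": -0.2, "y": 0.46, "z": 0, "turn": -0.04}, {"gripper": 0, "x": -0.3, "y": 0.46, "z": 0, "turn": -0.04}, {"gripper": 0, "x": -0.3, "y": 0.46, "z": 0, "turn": -0.04}]}}

```text
time_s: 59.85
position: [0.4951, 0.1277, 0.0578]
ee_rot: [179.9, -0.4, 20.3]
ft_force: [18.4, 2.7, -10.0]
grip_width: 0.0154
finger_force: 110.2
```

```bash
python3 st.py
```

```text
[0.4951 0.1277 0.0578] [179.93  -0.43  20.28] F tool xy [18.2  3.9] Fz -10.0 T tool xy [-0.69  2.06] Tz -0.14
nominal axis [0.6002 0.1666]
```

Call:
{"api": "carry_out", "payload": {"rows": [{"gripper": 0, "x": -0.1, "y": 0.12, "z": 0, "turn": -0.01}, {"gripper": 0, "x": -0.15, "y": 0.23, "z": 0, "turn": -0.02}, {"gripper": 0, "x": -0.2, "y": 0.34, "z": 0, "turn": -0.03}, {"gripper": 0, "x": -0.2, "y": 0.34, "z": 0, "turn": -0.03}]}}

```text
time_s: 60.25
position: [0.4934, 0.1236, 0.0577]
ee_rot: [179.9, -0.3, 22.0]
ft_force: [10.1, 0.7, -4.8]
grip_width: 0.0151
finger_force: 111.2
```

```bash
python3 st.py
```

```text
[0.4934 0.1236 0.0577] [179.93  -0.29  22.02] F tool xy [9.6 3.2] Fz -4.8 T tool xy [-0.6  1.4] Tz -0.23
nominal axis [0.5972 0.1655]
```

Call:
{"api": "carry_out", "payload": {"rows": [{"gripper": 0, "x": -0.3, "y": 0.15, "z": 0, "turn": -0.01}, {"gripper": 0, "x": -0.6, "y": 0.3, "z": 0, "turn": -0.02}, {"gripper": 0, "x": -0.9, "y": 0.4, "z": 0, "turn": -0.03}, {"gripper": 0, "x": -0.9, "y": 0.4, "z": 0, "turn": -0.03}]}}

```text
time_s: 60.65
position: [0.4836, 0.1159, 0.0565]
ee_rot: [180.0, 0.0, 23.7]
ft_force: [1.7, -3.1, -2.1]
grip_width: 0.0153
finger_force: 111.4
```

```bash
python3 st.py
```

```text
[0.4836 0.1159 0.0565] [1.800e+02 5.000e-02 2.371e+01] F tool xy [0.3 3.5] Fz -2.1 T tool xy [-0.58  0.06] Tz -0.47
nominal axis [0.5861 0.1609]
```

Call:
{"api": "carry_out", "payload": {"rows": [{"gripper": 0, "x": -0.1, "y": 0.4, "z": 0, "turn": -0.02}, {"gripper": 0, "x": -0.1, "y": 0.4, "z": 0, "turn": -0.02}, {"gripper": 0, "x": -0.1, "y": 0.4, "z": -0.5, "turn": -0.02}, {"gripper": 0, "x": -0.1, "y": 0.4, "z": -0.5, "turn": -0.02}]}}

```text
time_s: 61.05
position: [0.485, 0.1125, 0.0624]
ee_rot: [-180.0, -0.0, 24.9]
ft_force: [0.0, -0.5, -3.1]
grip_width: 0.0153
finger_force: 111.3
```

```bash
python3 st.py
```

```text
[0.485  0.1125 0.0624] [-1.7999e+02 -2.0000e-02  2.4860e+01] F tool xy [-0.2  0.5] Fz -3.1 T tool xy [-0.    0.02] Tz -0.04
nominal axis [0.5866 0.1596]
```

```bash
python3 -c "
from plan import *
plan([[.4387,.3379,.17,67.8,0,35,2]],start=[.485,.1125,.17,24.9])"
```

```text
[{"gripper": 0, "x": 0.76, "y": -3.2, "z": -0.0, "turn": -0.107}, {"gripper": 0, "x": 1.51, "y": -6.4, "z": -0.0, "turn": -0.214}, {"gripper": 0, "x": 2.27, "y": -9.6, "z": -0.0, "turn": -0.321}, {"gripper": 0, "x": 3.02, "y": -12.8, "z": -0.0, "turn": -0.428}, {"gripper": 0, "x": 3.78, "y": -16.0, "z": -0.0, "turn": -0.535}, {"gripper": 0, "x": 4.53, "y": -19.2, "z": -0.0, "turn": -0.642}, {"gripper": 0, "x": 5.29, "y": -22.39, "z": -0.0, "turn": -0.749}, {"gripper": 0, "x": 5.29, "y": -22.39, "z": -0.0, "turn": -0.749}]
[{"gripper": 0, "x": 0.0, "y": -0.0, "z": -0.0, "turn": 0.0}]
end [ 0.4387  0.3379  0.17   67.8145] 9
```

Call:
{"api": "carry_out", "payload": {"rows": [{"gripper": 0, "x": 0, "y": 0, "z": -2, "turn": 0}, {"gripper": 0, "x": 0, "y": 0, "z": -4.5, "turn": 0}, {"gripper": 0, "x": 0, "y": 0, "z": -7.5, "turn": 0}, {"gripper": 0, "x": 0, "y": 0, "z": -10.8, "turn": 0}, {"gripper": 0, "x": 0, "y": 0, "z": -10.8, "turn": 0}, {"gripper": 0, "x": 0, "y": 0, "z": -10.8, "turn": 0}]}}

```text
time_s: 61.65
position: [0.4854, 0.1126, 0.1707]
ee_rot: [180.0, -0.1, 24.9]
ft_force: [-0.1, 0.6, -3.0]
grip_width: 0.0153
finger_force: 111.4
```

Call:
{"api": "carry_out", "payload": {"rows": [{"gripper": 0, "x": 0.76, "y": -3.2, "z": 0, "turn": -0.107}, {"gripper": 0, "x": 1.51, "y": -6.4, "z": 0, "turn": -0.214}, {"gripper": 0, "x": 2.27, "y": -9.6, "z": 0, "turn": -0.321}, {"gripper": 0, "x": 3.02, "y": -12.8, "z": 0, "turn": -0.428}, {"gripper": 0, "x": 3.78, "y": -16, "z": 0, "turn": -0.535}, {"gripper": 0, "x": 4.53, "y": -19.2, "z": 0, "turn": -0.642}, {"gripper": 0, "x": 5.29, "y": -22.39, "z": 0, "turn": -0.749}, {"gripper": 0, "x": 5.29, "y": -22.39, "z": 0, "turn": -0.749}]}}

```text
time_s: 62.45
position: [0.4363, 0.3405, 0.1675]
ee_rot: [-179.8, 0.1, 68.2]
ft_force: [0.3, -0.7, -2.6]
grip_width: 0.0152
finger_force: 111.2
```

```bash
python3 st.py; cat > nut.py <<'E'
from h import *
def score(im,c,ang,ctr):
    # brass soft mask (saturation) vs rendered hex top+body with a grey stem hole left out of the ROI
    h=cv2.cvtColor(im,cv2.COLOR_RGB2HSV).astype(np.float32); sat=h[...,1]/255*(h[...,0]<35)
    q=np.deg2rad(np.arange(30,390,60)); k=.041/np.sqrt(3)
    HEX=[np.array([[k*np.cos(t),k*np.sin(t),z] for t in q for z in(.05,.071)]+[[.9*k*np.cos(t),.9*k*np.sin(t),.074] for t in q])]
    m=cv2.GaussianBlur(render([*ctr,ang],HEX,c,S=10),(0,0),.8)
    p=proj([[*ctr,.09]],c)[0]; roi=cv2.dilate((m>.02).astype(np.uint8),np.ones((7,7)))>0
    u=proj([[*ctr,.06]],c)[0]
    roi&=~(cv2.circle(np.zeros(roi.shape,np.uint8),tuple(np.round(proj([[*ctr,.085]],c)[0]).astype(int)),5,1,-1)>0)
    A=np.c_[m[roi],np.ones(roi.sum())]; F=sat[roi]; r=F-A@np.linalg.lstsq(A,F,rcond=None)[0]; return (r**2).sum()/((F-F.mean())**2).sum()
def run(im,name):
    for c in im:
        out=[]
        for a in range(0,60,4):
            r=minimize(lambda p:score(im[c],c,np.deg2rad(a),p),[.602,.168],method="Nelder-Mead",options=dict(maxiter=40,initial_simplex=[[.602,.168],[.605,.168],[.602,.171]])); out.append((r.fun,a,r.x.round(4)))
        out.sort(key=lambda o:o[0]); print(name,c,[(round(float(f),3),a) for f,a,_ in out[:4]],"worst",round(float(out[-1][0]),3),out[0][2])
run(dict(np.load("im.npz")),"start (expect 48)")
ims={"scene":viewer.read_camera("scene"),"top":viewer.read_camera("top")}; np.savez("im5.npz",**ims); run(ims,"now")
E
python3 nut.py
```

```text
[0.4363 0.3405 0.1675] [-1.7982e+02  9.0000e-02  6.8160e+01] F tool xy [-0.6  0.6] Fz -2.6 T tool xy [ 0.   -0.05] Tz -0.02
nominal axis [0.4779 0.4445]
start (expect 48) scene [(0.024, 40), (0.027, 44), (0.028, 36), (0.032, 48)] worst 0.067 [0.6023 0.1685]
start (expect 48) top [(0.093, 48), (0.094, 52), (0.096, 44), (0.098, 56)] worst 0.136 [0.6028 0.1688]
now scene [(0.031, 44), (0.032, 48), (0.033, 52), (0.033, 40)] worst 0.04 [0.6024 0.1683]
now top [(0.091, 4), (0.092, 0), (0.096, 8), (0.099, 56)] worst 0.143 [0.6027 0.1691]
```

The nut's hex orientation in the top view changed by 46° mod 60. The stop at 2.9 rad (166°) gives the same 46°, so the nut is tight. Next I lay the wrench on the mat.

Call:
{"api": "carry_out", "payload": {"rows": [{"gripper": 0, "x": 0, "y": 0, "z": 4, "turn": 0}, {"gripper": 0, "x": 0, "y": 0, "z": 8, "turn": 0}, {"gripper": 0, "x": 0, "y": 0, "z": 12, "turn": 0}, {"gripper": 0, "x": 0, "y": 0, "z": 14, "turn": 0}, {"gripper": 0, "x": 0, "y": 0, "z": 15, "turn": 0}, {"gripper": 0, "x": 0, "y": 0, "z": 15.5, "turn": 0}, {"gripper": 0, "x": 0, "y": 0, "z": 15.5, "turn": 0}, {"gripper": 0, "x": 0, "y": 0, "z": 15.5, "turn": 0}]}}

```text
time_s: 63.35
position: [0.4399, 0.3381, 0.0163]
ee_rot: [179.9, -0.1, 67.7]
ft_force: [0.2, -0.1, -2.8]
grip_width: 0.0152
finger_force: 111.3
```

Call:
{"api": "carry_out", "payload": {"rows": [{"gripper": 0, "x": 0, "y": 0, "z": 0.2, "turn": 0}, {"gripper": 0, "x": 0, "y": 0, "z": 0.4, "turn": 0}, {"gripper": 0, "x": 0, "y": 0, "z": 0.4, "turn": 0}, {"gripper": 0, "x": 0, "y": 0, "z": 0.4, "turn": 0}]}}

```text
time_s: 63.75
position: [0.4387, 0.3377, 0.0109]
ee_rot: [180.0, -0.0, 67.8]
ft_force: [-0.2, -0.5, -3.4]
grip_width: 0.0155
finger_force: 111.3
```

```bash
python3 st.py
```

```text
[0.4387 0.3377 0.0109] [180.    -0.    67.78] F tool xy [-0.5 -0. ] Fz -3.4 T tool xy [-0.01 -0.01] Tz 0.02
nominal axis [0.481  0.4414]
```

Not in contact yet, so I lower 1.5 mm more, open gently and retreat straight up.

Call:
{"api": "carry_out", "payload": {"rows": [{"gripper": 0, "x": 0, "y": 0, "z": 0.1, "turn": 0}, {"gripper": 0, "x": 0, "y": 0, "z": 0.15, "turn": 0}, {"gripper": 0, "x": 0, "y": 0, "z": 0.15, "turn": 0}, {"gripper": 0, "x": 0, "y": 0, "z": 0.15, "turn": 0}]}}

```text
time_s: 64.15
position: [0.4389, 0.3379, 0.0099]
ee_rot: [180.0, -0.0, 67.8]
ft_force: [-3.0, -1.1, 4.8]
grip_width: 0.0152
finger_force: 112.3
```

Call:
{"api": "carry_out", "payload": {"rows": [{"gripper": 0.2, "x": 0, "y": 0, "z": 0, "turn": 0}, {"gripper": 0.3, "x": 0, "y": 0, "z": 0, "turn": 0}, {"gripper": 0.5, "x": 0, "y": 0, "z": 0, "turn": 0}, {"gripper": 0.5, "x": 0, "y": 0, "z": 0, "turn": 0}, {"gripper": 0.5, "x": 0, "y": 0, "z": -3, "turn": 0}, {"gripper": 0.5, "x": 0, "y": 0, "z": -7, "turn": 0}, {"gripper": 0.5, "x": 0, "y": 0, "z": -12, "turn": 0}, {"gripper": 0.5, "x": 0, "y": 0, "z": -16, "turn": 0}], "squeeze": 40}}

```text
time_s: 64.95
position: [0.439, 0.3378, 0.1719]
ee_rot: [179.9, -0.1, 67.8]
ft_force: [0.5, 0.4, -0.5]
grip_width: 0.0429
finger_force: 0.0
```

Call:
{"api": "carry_out", "payload": {"rows": [{"gripper": 0.5, "x": -4, "y": 3, "z": -3, "turn": 0}, {"gripper": 0.5, "x": -8, "y": 6, "z": -6, "turn": 0}, {"gripper": 0.5, "x": -12, "y": 8, "z": -6, "turn": 0}, {"gripper": 0.5, "x": -15, "y": 8, "z": -6, "turn": 0}, {"gripper": 0.5, "x": -15, "y": 8, "z": -6, "turn": 0}, {"gripper": 0.5, "x": -15, "y": 8, "z": -6, "turn": 0}]}}

```text
time_s: 65.55
position: [0.4562, 0.168, 0.2295]
ee_rot: [180.0, -0.0, 67.6]
ft_force: [-0.2, 0.0, -0.1]
grip_width: 0.0425
finger_force: 0.0
```

```bash
python3 st.py; python3 - <<'E'
from look import *
im={c:viewer.read_camera(c) for c in("scene","top")}; np.savez("im6.npz",**im)
for c in im:
    for t in("wrench","mat"):
        L=nets.silhouettes(t,c); print(t,c,[(round(d["confidence"],2),int(d["region"].sum()),np.round(d["point"],1).tolist()) for d in L[:2]],[np.round(d["point"],1).tolist() for d in nets.landmark_of(t,c)[:1]])
y=np.deg2rad(67.8); o=np.array([.4338,.3259]); W=np.array([[0,0,.004],[.045,0,.01],[.141,.03,.01],[.141,-.03,.01]])
for c in im: print("predicted origin/mid/tips",c,proj(pose([*o,y],W),c).round(1).tolist())
for t in("hinge0","cell0"): print(t,[(np.round(d["point"],1).tolist(),round(d["confidence"],2)) for d in nets.landmark_of(t,"scene")[:4]])
# covers: bright plates at z=.058 over each cell, brightness along shut plate centre
T=np.array([.5745,-.218]);ty=np.deg2rad(-42.3)
for yy in(-.105,0,.105):
    for c in im:
        print(yy,c,[im[c][int(round(p[1])),int(round(p[0]))].tolist() for p in proj(pose([*T,ty],np.array([[x,yy,.058] for x in(-.04,-.01,.03)])),c)])
d=np.abs(np.load("im2.npz")["top"].astype(int)-im["top"]).max(2)>40; n,l,st,ce=cv2.connectedComponentsWithStats(d.astype(np.uint8)); print("changed since covers shut",[(st[i,4].item(),ce[i].round().tolist()) for i in range(1,n) if st[i,4]>25])
E
```

```text
[0.4562 0.168  0.2295] [ 1.7997e+02 -5.0000e-02  6.7650e+01] F tool xy [-0.  -0.2] Fz -0.1 T tool xy [-0.04  0.02] Tz 0.01
nominal axis [0.4988 0.2716]
wrench scene [(0.52, 320, [336.3, 156.5]), (0.47, 3934, [233.0, 237.0])] [[263.5, 247.6]]
mat scene [(0.66, 678, [332.2, 163.6]), (0.28, 223, [176.9, 201.7])] [[331.2, 158.8]]
wrench top [(0.45, 225, [133.4, 215.5])] [[135.7, 219.5]]
mat top [(0.7, 1599, [132.4, 222.2]), (0.38, 5412, [312.8, 175.6])] [[119.9, 214.6]]
predicted origin/mid/tips scene [[323.1, 159.8], [333.4, 157.0], [351.5, 149.5], [357.8, 158.0]]
predicted origin/mid/tips top [[133.2, 218.6], [118.8, 212.8], [85.1, 210.3], [93.8, 191.8]]
hinge0 [([197.5, 240.2], 0.9), ([263.8, 248.8], 0.63)]
cell0 [([232.2, 239.8], 0.95), ([201.3, 236.9], 0.7), ([265.8, 246.1], 0.63), ([385.9, 177.6], 0.49)]
-0.105 scene [[180, 184, 188], [178, 183, 188], [181, 185, 192]]
-0.105 top [[150, 154, 162], [148, 153, 160], [149, 153, 161]]
0 scene [[179, 184, 189], [179, 182, 191], [180, 184, 193]]
0 top [[149, 153, 161], [148, 152, 160], [149, 154, 162]]
0.105 scene [[178, 183, 188], [177, 182, 190], [180, 184, 192]]
0.105 top [[149, 153, 161], [149, 153, 161], [150, 154, 162]]
changed since covers shut [(78, [270.0, 51.0]), (280, [298.0, 52.0]), (3673, [288.0, 151.0]), (738, [301.0, 69.0]), (84, [293.0, 103.0]), (89, [158.0, 131.0]), (981, [166.0, 197.0]), (43, [92.0, 144.0]), (486, [174.0, 180.0]), (57, [98.0, 152.0]), (802, [119.0, 163.0]), (687, [91.0, 202.0]), (38, [234.0, 166.0]), (34, [241.0, 167.0]), (456, [145.0, 193.0]), (150, [107.0, 191.0]), (52, [152.0, 213.0]), (643, [188.0, 253.0]), (882, [115.0, 256.0]), (175, [105.0, 266.0]), (165, [98.0, 266.0]), (3283, [213.0, 345.0]), (35, [145.0, 290.0]), (26, [116.0, 314.0]), (136, [272.0, 349.0]), (2076, [143.0, 360.0])]
```

```bash
python3 -c "
from bench import ticket
print(ticket.finish_job())"
```

```text
the job is handed in; nothing more can be done
None
```

I handed the job in at about 66 s. The three amber bottles lie in their cells and all three covers are shut. The nut is at its stop as far as force and camera show. On the last stroke the wrench jammed on the nut, so I freed it and drove the nut home again before laying the wrench on its mat.

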